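# Lay the waffle roller in its cradle

### The arm

A 6-joint arm with a two-finger parallel gripper is mounted at the origin on the work surface. World frame = base frame: x ahead of the robot, y to its left, z up, the work surface at z = 0. Lengths are in m, angles in rad, forces in N, time in s.
With the tool pointing down it reaches from about 0.375 to 0.825 m from the base axis. Payload 5.5 kg.
Tool frame: the origin (TCP) lies at the very end of the fingers, on their centre line; the grasp point (between the pads) lies 19 mm behind it; z points along the fingers, y is the line along which they close (so a half turn about z gives the same grasp; the last joint's range is limited). The gripper opens to 85 mm and grips with 20 to 120 N. Pads are 22 mm wide; open, the fingers measure 114 mm over their backs; the gripper's body (76 mm by 85 mm) begins 54 mm behind the grasp point. The pads swing forward as they close: fully open they stand 13 mm farther back than shut.
Start: joints at [-1.226, 0.314, -0.047, 1.21, 0, 1.571], TCP at [0.203, -0.565, 0.231] pointing down, gripper open.
Joint ranges: [-2.67, 2.67], [-0.69, 1.73], [-1.03, 1.25], [-2.08, 2.16], [-1.42, 1.45], [-3.14, 3.14]. Speed limits (rad/s): [2.39, 2.39, 3.01, 3.14, 3.14, 3.14].

### API

Orientations are given as a unit quaternion [x, y, z, w].
In Python, from plant import robot gives the robot as it stands. The module is installed in compiled form; this text tells all that it offers.
- The arm moves only by the tool move_arm, never from a script. Its argument "rows" is text: rows parted by semicolons, each of 6 numbers parted by spaces: the shift along the tool's x, y, z in cm, then the turn, a rotation vector about the tool's x, y, z in rad. In form: tx ty tz wx wy wz; .... A call has 1 to 8 rows; each row shifts and turns the commanded pose from where the row before left it, along the tool's axes as they then stand; what a row does not reach is not made up. A row lasts 1/12 s, in which the tool goes at most 41.7 mm and 7.16 degrees, less where a joint would pass 70% of its speed; a pose out of reach is approached as far as the arm can. A call is refused whole if a number of a shift passes 4.17 or a number of a turn 0.125, either way. A call with a gripper value outside its range is refused whole. "hand" is the closure, from -1 (fully open) to 1 (shut), set as the call begins (left out, the last holds). The fingers move at their own pace and stop on an object; "squeeze" is the grip in N (left out, the last holds). Time passes only in rows, so rows that do not move let the fingers close. It gives the time, the measured TCP pose, the force, the opening and the grip force at its end, in the units of the state.
- robot.observe(): the state, without advancing time (a new reading comes with each control period).
- robot.capture(name): name is "side" or "top"; returns (picture, depth): 384x512x3 uint8, blue, green, red; 384x512 float32, m along the optical axis (not along the pixel's ray), 0 where there is no reading.
- robot.camera_params(name): a dict with "fx", "fy", "cx", "cy" (pixels), "world_from_camera" (4x4, takes a point from camera to world coordinates). Camera axes: x right, y down, z forward; pixel columns grow to the right and rows downward; lengths in m; the calibration is good to about 2 mm. A picture is of the moment at which its call begins. camera_params takes no time and is no camera call.
- robot.hand_in(): hands the job in; it is judged then, once.
The state is a dict: "clock": time; "joint_positions": joint angles; "qd": joint speeds; "joint_efforts": joint torques, N m; "ee_pos": TCP position; "eef_rot": TCP orientation; "contact_force": force on the tool from outside, world axes, zero at the start; "ft_torque": the same for the moment, N m; "gripper_width": finger opening in m; "gripper_force": force on a finger pad.
Only numpy, scipy, OpenCV 4.12 (cv2) and the standard library are available. Lean on these libraries where they do the work, as an engineer would, in place of code of your own. Each camera call takes 0.05 s, during which the arm holds its last target. There are 200 camera calls.

### The job

The wooden roller that the waffles are rolled on is standing on end on the rubber mat. Take it by its thin handle, lower it onto its side on the mat without letting it fall over, and let go of it; then take it again round its thick body and lay it in the steel cradle, body in the two V-shaped saddles and handle in the slot, letting it settle there before you release it. Do not drop it, and leave everything else where it is.

Things in the scene. Friction and masses are not known exactly. Their poses are not given: they have to be found in the camera images.
- roller: Plain pale wooden roller, 170 mm long, 0.18 kg, upright at the start: thick round body 50 mm across, 110 mm long; thin round handle 28 mm across, 60 mm long, on the same axis (on top at the start). Origin: centre of the body's flat end (its underside at the start); z axis along the roller towards the handle. Lying, its axis is 25 mm above its support and it may roll a little.
- roller_mid (a point): Point on the roller's axis at the middle of its thick body, 55 mm from the origin.
- roller_handle (a point): Point on the roller's axis at the middle of its thin handle, 140 mm from the origin.
- mat: Dark soft rubber mat fixed on the bench, 260 mm (its x) by 300 mm (its y), 4 mm thick; origin at the centre of its underside. Roller and sugar can stand on its +x half, away from the robot, either one left or right; the half nearer the robot is empty, so the roller can be laid with its handle towards the robot (the mat's -x).
- cradle: Fixed steel cradle, base plate 220 mm (its x) by 100 mm (its y), 10 mm thick; origin at the centre of the plate's underside, z up. Two 90 degree V saddles, groove along x, at x = -12 and +62 mm, each 16 mm thick, mouths about 62 mm wide, tops about 42 mm above the bench, carry the roller's thick body; the 58 mm between them is free for fingers.
- cradle_seat (a point): Point on the cradle where roller_mid lies when the roller is seated, handle towards the cradle's -x: x = +25 mm, y = 0, 47 mm above the bench, axes as the cradle's. Along x the 110 mm body lies between the slot walls and a stop plate 50 mm high (inner face at x = +87 mm), 124 mm apart.
- cradle_slot (a point): Middle of the handle slot at the cradle's -x end (x = -61 mm, y = 0, 47 mm above the bench): two upright walls, x = -85 to -37 mm, tops 59 mm above the bench, 40 mm apart, open at the top and both ends. Only the thin handle fits.
- sugar_can: Steel sugar shaker with a domed top, 62 mm in diameter, 126 mm high, standing on the mat; origin at the centre of its underside. Bystander.
- spatula: Spatula with dark wooden handle, 200 mm long, lying between mat and cradle, roughly along world x. Bystander.
- oil: Amber glass oil bottle, 64 mm in diameter, 190 mm high; origin under its centre. Bystander.
- bowl: White bowl, 120 mm across, 55 mm high; origin under its centre. Bystander.
- measure: Steel mug, 84 mm across, 90 mm high; origin under its centre. Bystander.
- jar: Glass jar, 72 mm in diameter, 90 mm high, beyond the mat and cradle; origin under its centre. Bystander.
There are look-alikes about, which are no part of the job. Leave any pink look-alike of the cradle alone.

How it is judged:
On the way, in this order (a step that is already met when the one before it is completed fails the run):
1. the roller lies on its side on the mat or bench, away from the cradle, at rest and let go of (angle between roller's own z axis and vertical between 1.45 and 1.69 rad and height (world z) of roller_mid below 0.036 m and horizontal distance between roller_mid and cradle_seat above 0.1 m and contact force between the fingers and roller below 0.1 N and linear speed of roller below 0.05 m/s), for 0.2 s.
2. the roller is down in the saddles, handle in the slot, while the fingers still hold it (x of roller_mid in the frame of cradle between 0.01 and 0.04 m and y of roller_mid in the frame of cradle between -0.004 and 0.004 m and z of roller_mid in the frame of cradle between 0.043 and 0.0515 m and x of roller_handle in the frame of cradle below -0.04 m and angle between the z axis of roller and the x axis of cradle, either way round below 0.07 rad and contact force between the fingers and roller above 0.5 N), for 0.2 s.
At the end, for the whole second after the job is handed in: The roller lies in the cradle, handle in the slot: body middle within 15 mm along the groove, 4 mm across and about 4 mm in height of the seat point, axis within 0.07 rad of the groove, released and at rest (x of roller_mid in the frame of cradle between 0.01 and 0.04 m and y of roller_mid in the frame of cradle between -0.004 and 0.004 m and z of roller_mid in the frame of cradle between 0.043 and 0.0515 m and x of roller_handle in the frame of cradle below -0.04 m and angle between the z axis of roller and the x axis of cradle, either way round below 0.07 rad and contact force between the fingers and roller below 0.1 N and linear speed of roller below 0.02 m/s); the robot touches nothing.
It fails at once if the roller falls over, is dropped or rolls away: faster than 0.35 m/s with no finger on it (contact force between the fingers and roller below 0.05 N and linear speed of roller above 0.35 m/s).
It fails at once if a bystander is moved by more than 30 mm (distance of any of sugar_can, spatula, oil, bowl, measure, jar from where it was at the start of the episode above 0.03 m).
It also fails if it takes over 61 s, if anything falls off the work surface, if the arm or the gripper's body presses on something with over 40 N, if the wrist force passes 120 N, or if a joint passes its speed limit or range.

## Working session

There is one attempt and no reset: what is moved stays moved. The work goes in short steps, Python scripts to look and compute and a tool call to move; the robot and the scene stay as the last step left them, time stands still between calls to the robot, and variables do not carry over. Pictures are saved under pics/ and viewed, at most 10 in all, crops included, and the job is handed in when it is done.

Besides the shell and the picture viewer there is one more tool, called after "Call:" as a command line: name --argument value ..., lists and objects as JSON in quotes. move_arm: Moves the arm, as the interface text tells. Its arguments: {"type":"object","properties":{"rows":{"type":"string"},"hand":{"type":"number"},"squeeze":{"type":"number"}},"required":["rows"]}

```bash
mkdir -p pics
python3 - <<'E'
from plant import robot
import cv2,numpy as np
for n in ("top","side"):
    im,d=robot.capture(n); cv2.imwrite(f"pics/{n}0.png",im); np.save(f"{n}0.npy",d)
    p=robot.camera_params(n); print(n,p["fx"],p["cx"],p["cy"],np.round(p["world_from_camera"],3).tolist())
s=robot.observe(); print(s)
E
```

```text
top 439.75282125604775 265.97023650575306 194.99957301105545 [[0.003, -0.993, 0.115, 0.422], [-1.0, -0.004, -0.005, -0.069], [0.005, -0.115, -0.993, 1.293], [0.0, 0.0, 0.0, 1.0]]
side 363.8015901562579 263.8461842897707 189.80431074141492 [[-0.995, -0.023, 0.097, 0.441], [-0.096, 0.452, -0.887, 0.824], [-0.024, -0.892, -0.452, 0.588], [0.0, 0.0, 0.0, 1.0]]
{'clock': 0.1, 'joint_positions': array([-1.22601721e+00,  3.14128972e-01, -4.79619568e-02,  1.21020952e+00,
        2.50552459e-05,  1.57076308e+00]), 'qd': array([ 0.00062114, -0.00167812,  0.00153169, -0.00035498,  0.00114912,
       -0.0020093 ]), 'joint_efforts': array([-3.43472984e-04, -5.40767634e+01,  3.40539622e+01,  1.12336449e-02,
       -5.35756885e-05,  2.13865047e-05]), 'ee_pos': array([ 0.20262717, -0.56420301,  0.23054408]), 'eef_rot': array([ 9.85174553e-01,  1.71553298e-01, -1.16652234e-04, -7.43066017e-04]), 'contact_force': array([0.66323898, 0.34385979, 0.1375668 ]), 'ft_torque': array([-0.00389615, -0.01409667, -0.01208127]), 'gripper_force': 0.0, 'gripper_width': 0.08541362957055498}
```

View pics/top0.png

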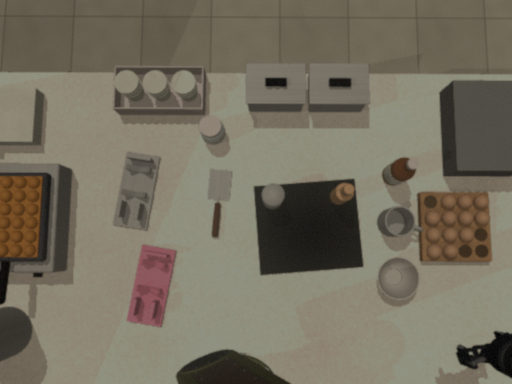

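View pics/side0.png

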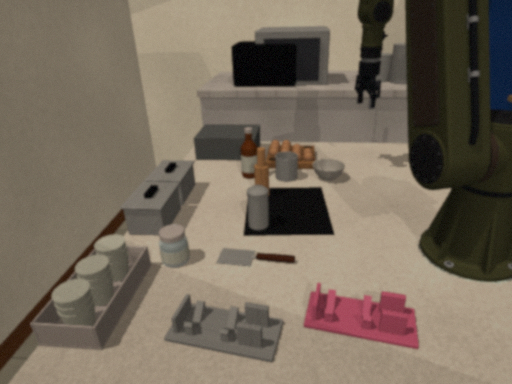

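Top view: mat at about (308,226), roller at (343,192), can at (273,195), steel cradle at (137,190), pink one at (152,286). Side view: roller behind the can at (262,170), cradle at (225,328). Now enlarged crops and the measurements.

```bash
cat > h.py <<'E'
import cv2,numpy as np
from plant import robot
def cloud(n,d):
    p=robot.camera_params(n); T=np.array(p["world_from_camera"])
    v,u=np.mgrid[:384,:512]
    c=np.stack([(u-p["cx"])/p["fx"]*d,(v-p["cy"])/p["fy"]*d,d],-1)
    return c@T[:3,:3].T+T[:3,3]
E
python3 - <<'E'
from h import *
im=cv2.imread("pics/top0.png"); d=np.load("top0.npy"); P=cloud("top",d)
a=cv2.resize(im[140:240,100:180],None,fx=6,fy=6,interpolation=cv2.INTER_CUBIC)[:600]
cv2.imwrite("pics/crop0.png",a[:, :480])
def box(x0,x1,y0,y1): return P[y0:y1,x0:x1].reshape(-1,3)
print("bench z",np.median(box(190,205,240,280)[:,2]), "mat z",np.median(box(275,345,225,260)[:,2]))
r=box(325,360,178,210); t=r[r[:,2]>.155]; b=r[(r[:,2]>.105)&(r[:,2]<.117)]
print("roller top",len(t),t.mean(0),t.min(0),t.max(0)); print("shoulder",len(b),b.mean(0),b.min(0),b.max(0))
c=box(255,290,178,212); t=c[c[:,2]>.1]; print("can",len(t),t.mean(0),t.min(0),t.max(0))
# mat corners by darkness
m=(im.max(2)<45).astype(np.uint8); m[:170]=0;m[280:]=0;m[:,:245]=0;m[:,370:]=0
k=max(cv2.findContours(m,0,1)[0],key=cv2.contourArea); R=cv2.minAreaRect(k);print("mat",R); bp=cv2.boxPoints(R)
for q in bp: print(q,P[int(q[1]),int(q[0])])
# cradle plate
S=robot.capture("side"); 
for n,Q in (("top",P),("side",cloud("side",np.load("side0.npy")))):
    w=(Q[...,2]>.006)&(Q[...,2]<.08)&(Q[...,0]>.3)&(Q[...,0]<.65)&(Q[...,1]>.2)&(Q[...,1]<.42)
    im2=cv2.imread(f"pics/{n}0.png").astype(int); w&=abs(im2[...,2]-im2[...,1])<30
    pts=Q[w]; hi=pts[:,2]>.02
    R=cv2.minAreaRect(pts[:,:2].astype(np.float32)*1000); print(n,w.sum(),R,np.percentile(pts[:,2],[5,50,95,99]))
    for lo,h2 in((.034,.044),(.045,.053),(.054,.063)):
        z=pts[(pts[:,2]>lo)&(pts[:,2]<h2)]; print(lo,len(z),z.mean(0) if len(z) else '')
E
```

```text
bench z 0.00029203517084963604 mat z 0.00436545055437676
roller top 107 [ 0.56589809 -0.2776603   0.20399244] [ 0.42217084 -0.29781561  0.15531664] [ 0.58441253 -0.06851135  1.29320051]
shoulder 134 [ 0.56716205 -0.27885743  0.11310837] [ 0.54626394 -0.31000741  0.10533126] [ 0.59551416 -0.26040125  0.11699155]
can 421 [ 0.55957591 -0.09064464  0.13683897] [ 0.42217084 -0.12011043  0.10983492] [ 0.59185646 -0.06082531  1.29320051]
mat ((307.9624938964844, 226.35821533203125), (86.49402618408203, 100.45059967041016), 85.48600769042969)
[254.48932 187.19821] [ 0.59558477 -0.03928256  0.00305534]
[354.62836 179.29248] [ 0.62101839 -0.33651105  0.00064652]
[361.43567 265.51822] [ 0.36844634 -0.35046231  0.00680657]
[261.29663 273.42395] [ 0.3446406  -0.06108253  0.00375799]
top 2120 ((475.6918029785156, 309.80145263671875), (348.3684387207031, 218.71273803710938), 0.35575875639915466) [0.00672081 0.01146469 0.0574224  0.06140767]
0.034 116 [0.57748407 0.30682128 0.03874542]
0.045 35 [0.53549228 0.31279207 0.04914039]
0.054 143 [0.52616659 0.31729207 0.05888024]
side 3988 ((565.18603515625, 310.4439697265625), (102.01322174072266, 178.6670684814453), 81.31795501708984) [0.00875042 0.01136051 0.05823312 0.06006958]
0.034 346 [0.55912645 0.31395184 0.03874341]
0.045 163 [0.52468343 0.32202675 0.04919446]
0.054 307 [0.52544004 0.31973879 0.05850669]
```

View pics/crop0.png

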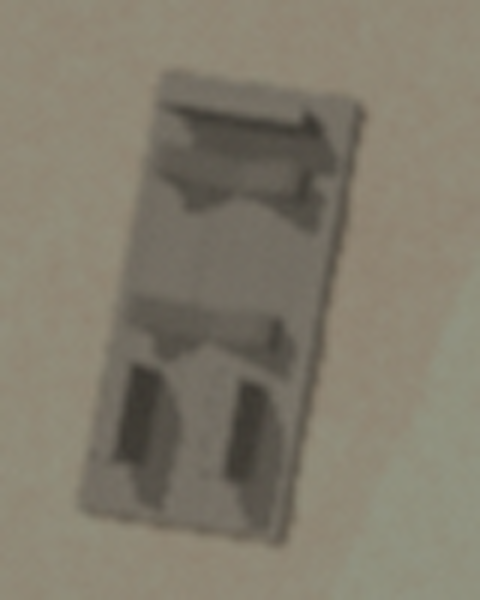

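Crop: steel cradle with slot walls at the bottom (towards robot, -x), stop at the top; plate corners at crop (165,68), (362,102), (283,545), (80,512). Intersecting those rays with z = 10 mm, checking with depth.

```bash
cat >> h.py <<'E'
def ray(n,uv,z):
    p=robot.camera_params(n); T=np.array(p["world_from_camera"]); uv=np.atleast_2d(uv).astype(float)
    r=np.c_[(uv[:,0]-p["cx"])/p["fx"],(uv[:,1]-p["cy"])/p["fy"],np.ones(len(uv))]@T[:3,:3].T
    return T[:3,3]+r*((z-T[2,3])/r[:,2])[:,None]
E
python3 - <<'E'
from h import *
c=np.array([[165,68],[362,102],[283,545],[80,512]])/6+[100,140]-.4
q=ray("top",c,.01); print(q[:,:2]); m=q.mean(0); ax=(q[0]+q[1]-q[2]-q[3]); yaw=np.arctan2(ax[1],ax[0])
print("centre",m,"yaw",yaw,"len",np.hypot(*ax[:2])/2,"w",np.linalg.norm(q[0]-q[1]),np.linalg.norm(q[2]-q[3]))
for n in("top","side"):
    Q=cloud(n,np.load(f"{n}0.npy")); L=Q[...,:2]-m[:2]; C,S=np.cos(yaw),np.sin(yaw)
    X=L[...,0]*C+L[...,1]*S; Y=-L[...,0]*S+L[...,1]*C; Z=Q[...,2]
    ins=(abs(X)<.13)&(abs(Y)<.07)
    for lo,hi in((.006,.013),(.036,.045),(.046,.053),(.0555,.064)):
        w=ins&(Z>lo)&(Z<hi)
        print(n,lo,w.sum(),"x",np.percentile(X[w],[2,50,98]).round(4),"y",np.percentile(Y[w],[2,50,98]).round(4))
    for s in(-1,1):
        w=ins&(Z>.0555)&(Z<.064)&(X<-.02)&(s*Y>0); print("wall",s,X[w].mean(),Y[w].mean(),np.polyfit(X[w],Y[w],1)[0])
P=cloud("top",np.load("top0.npy"))[178:212,325:362].reshape(-1,3)
for lo,hi in((.165,.182),(.105,.118)):
    t=P[(P[:,2]>lo)&(P[:,2]<hi)]; print("roller",len(t),t.mean(0),np.percentile(t,5,0),np.percentile(t,95,0),cv2.minEnclosingCircle(t[:,:2].astype(np.float32)))
Q=cloud("side",np.load("side0.npy"))
w=(Q[...,2]>.13)&(Q[...,2]<.17)&(abs(Q[...,0]-.566)<.04)&(abs(Q[...,1]+.28)<.04)
print("side handle",w.sum(),Q[w].mean(0),np.percentile(Q[w],[3,97],0))
im=cv2.imread("pics/top0.png"); cv2.imwrite("pics/crop1.png",cv2.resize(im[170:230,310:370],None,fx=8,fy=8,interpolation=cv2.INTER_CUBIC))
E
```

```text
[[0.70121734 0.3377104 ]
 [0.68451565 0.23988481]
 [0.46615189 0.27138976]
 [0.4817963  0.37023059]]
centre [0.5834203  0.30480389 0.01      ] yaw -0.14521849087941385 len 0.2212209080605063 w 0.09924108868842763 0.10007126632908289
top 0.006 1514 x [-0.1052  0.0095  0.1095] y [-0.0463  0.0015  0.0521]
top 0.036 135 x [-0.0788 -0.0055  0.0901] y [-0.0301  0.0202  0.0377]
top 0.046 97 x [-0.078   0.0915  0.097 ] y [-0.0302  0.0025  0.0351]
top 0.0555 139 x [-0.0817 -0.0587 -0.0355] y [-0.0279  0.0226  0.0348]
wall -1 -0.059137770079104035 -0.02254090793472742 -0.0022651607082984607
wall 1 -0.05878320828433702 0.029012299069589614 -0.007308991945290882
side 0.006 2731 x [-0.106   0.0093  0.1032] y [-0.044   0.0225  0.0522]
side 0.036 399 x [-0.0825 -0.0115  0.0925] y [-0.0281  0.0175  0.0365]
side 0.046 277 x [-0.0826 -0.0356  0.0969] y [-0.0303  0.0067  0.0359]
side 0.0555 287 x [-0.082  -0.0593 -0.0361] y [-0.0283  0.0242  0.035 ]
wall -1 -0.05929466469197178 -0.021980785115279487 -0.003823952948314948
wall 1 -0.05957977946367584 0.03006603769517464 -0.0007864682553882566
roller 94 [ 0.57059541 -0.28453697  0.17390435] [ 0.55977684 -0.29537405  0.17026756] [ 0.58145522 -0.2735661   0.17745594] ((0.5709243416786194, -0.2848033010959625), 0.01400475949048996)
roller 144 [ 0.56677258 -0.27900704  0.11339765] [ 0.54884495 -0.30421474  0.10942205] [ 0.59222894 -0.2622205   0.11711404] ((0.5706645250320435, -0.28485944867134094), 0.0252499021589756)
side handle 94 [ 0.56918017 -0.27628363  0.15015331] [[ 0.55800636 -0.28337534  0.13072543]
 [ 0.58151951 -0.27135051  0.16906547]]
```

View pics/crop1.png

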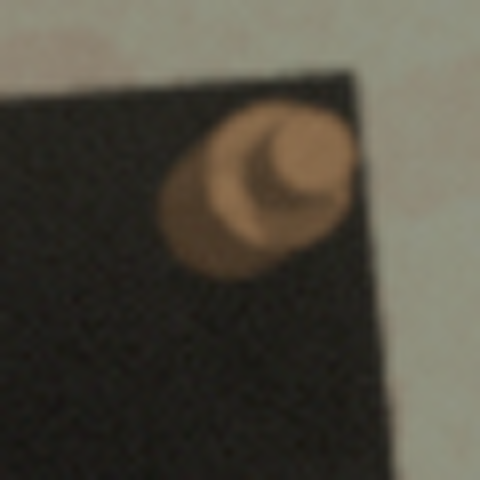

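Crop: handle top disc at crop (312,152) → image (349,189); depth gives the axis at (0.571,-0.285), with radii 14 and 25 mm and top at 0.174, all matching the given sizes. Cradle centre by depth ≈(0.586,0.308), yaw ≈-0.148. I'll plan a grasp with the tool tilted back 0.55 rad in the radial plane.

```bash
cat >> h.py <<'E'
from scipy.spatial.transform import Rotation as Ro
def Rt(phi,a):
    c,s=np.cos(phi),np.sin(phi)
    return Ro.from_matrix(np.array([[-c,-s,0],[-s,c,0],[0,0,-1]]))*Ro.from_euler('y',a)
def plan(targets,n,grasp=True,cur=None):
    """targets: list of (grasp point xyz, Rotation); n rows for each. Prints rows in tool axes."""
    s=robot.observe(); p,R=(np.array(s["ee_pos"]),Ro.from_quat(s["eef_rot"])) if cur is None else cur
    out=[]
    for (g,T),k in zip(targets,n):
        q=np.array(g)+(T.apply([0,0,.019]) if grasp else 0)
        w=(R.inv()*T).as_rotvec()/k; dp=(q-p)/k
        for i in range(k):
            t=R.inv().apply(dp)*100; out.append(" ".join(f"{x:.2f}".replace("-0.00","0").replace("0.00","0") for x in t)+" "+" ".join(f"{x:.3f}".replace("-0.000","0").replace("0.000","0") for x in w)); R=R*Ro.from_rotvec(w)
        p,R=q,T
    for i in range(0,len(out),8): print("; ".join(out[i:i+8]))
    return p,R
E
python3 - <<'E'
from h import *
print("oil neck",ray("top",[411,163],.185),"can",ray("top",[273,192],.12),"mug",ray("top",[397,218],.09))
phi=np.arctan2(-.2848,.5708); a=.55; T=Rt(phi,a); g=np.array([.5708,-.2848,.147]); print(phi)
pre=g-T.apply([0,0,.11])
c=robot.observe()
via=np.array([.38,-.50,.33])
p1=plan([((via),Rt(-.9,0)),(pre+[0,0,.03],T)],[14,10])
print("approach");p2=plan([(pre,T),(g,T)],[2,6],cur=p1)
E
```

```text
oil neck [[ 0.63467598 -0.44536953  0.185     ]] can [[ 0.56649568 -0.09308317  0.12      ]] mug [[ 0.49959562 -0.43384856  0.09      ]]
-0.4628063304555873
1.35 0 -0.57 0 0 -0.135; 1.34 0.18 -0.57 0 0 -0.135; 1.30 0.36 -0.57 0 0 -0.135; 1.24 0.53 -0.57 0 0 -0.135; 1.16 0.69 -0.57 0 0 -0.135; 1.05 0.84 -0.57 0 0 -0.135; 0.93 0.98 -0.57 0 0 -0.135; 0.79 1.09 -0.57 0 0 -0.135
0.63 1.19 -0.57 0 0 -0.135; 0.47 1.26 -0.57 0 0 -0.135; 0.29 1.32 -0.57 0 0 -0.135; 0.11 1.34 -0.57 0 0 -0.135; -0.07 1.35 -0.57 0 0 -0.135; -0.25 1.32 -0.57 0 0 -0.135; 0.07 3.03 0.56 0.012 0.054 -0.043; -0.09 3.04 0.53 0.012 0.054 -0.043
-0.25 3.04 0.48 0.012 0.054 -0.043; -0.40 3.03 0.43 0.012 0.054 -0.043; -0.55 3.01 0.37 0.012 0.054 -0.043; -0.70 2.99 0.30 0.012 0.054 -0.043; -0.84 2.96 0.22 0.012 0.054 -0.043; -0.97 2.93 0.13 0.012 0.054 -0.043; -1.10 2.88 0.04 0.012 0.054 -0.043; -1.22 2.83 -0.05 0.012 0.054 -0.043
approach
-0.78 0 1.28 0 0 0; -0.78 0 1.28 0 0 0; 0 0 1.83 0 0 0; 0 0 1.83 0 0 0; 0 0 1.83 0 0 0; 0 0 1.83 0 0 0; 0 0 1.83 0 0 0; 0 0 1.83 0 0 0
```

Call:
move_arm --rows "1.2 0 -0.6 0 0 -0.118; 1.2 0.15 -0.6 0 0 -0.118; 1.15 0.3 -0.6 0 0 -0.118; 1.1 0.4 -0.6 0 0 -0.118; 1.05 0.55 -0.6 0 0 -0.118; 1.0 0.65 -0.5 0 0 -0.118; 0.9 0.75 -0.5 0 0 -0.118; 0.75 0.9 -0.5 0 0 -0.118" --hand -1 --squeeze 80

```text
clock: 0.82
ee_pos: [0.2927, -0.5327, 0.2762]
eef_rot: [0.798, 0.603, 0.0, -0.0]
contact_force: [1.1, -0.4, -0.7]
gripper_width: 0.0852
gripper_force: 0.0
```

Call:
move_arm --rows "0.65 1.0 -0.5 0 0 -0.118; 0.55 1.05 -0.5 0 0 -0.118; 0.4 1.1 -0.5 0 0 -0.118; 0.25 1.15 -0.5 0 0 -0.118; 0.1 1.2 -0.4 0 0 -0.118; 0 1.2 -0.4 0 0 -0.118; -0.15 1.2 -0.4 0 0 -0.118; -0.25 1.15 -0.4 0 0 -0.118"

```text
clock: 1.48
ee_pos: [0.3836, -0.5046, 0.3121]
eef_rot: [0.436, 0.9, 0.0, -0.0]
contact_force: [-0.2, -0.1, 0.2]
gripper_width: 0.0856
gripper_force: 0.0
```

Run:
```python
from h import *
s=robot.observe(); print(s["joint_positions"].round(3),s["ee_pos"],s["eef_rot"])
phi=np.arctan2(-.2848,.5708); a=.55; T=Rt(phi,a); g=np.array([.5708,-.2848,.147])
pre=g-T.apply([0,0,.11])
p1=plan([(pre+[0,0,.03],T)],[11])
```

```text
[-0.921  0.367  0.209  1.413  0.    -0.018] [ 0.38363524 -0.5045867   0.3120621 ] [ 4.36267400e-01  8.99816989e-01  1.76606004e-04 -3.33219109e-04]
0.12 2.76 0.52 0.011 0.049 -0.039; -0.01 2.77 0.50 0.011 0.049 -0.039; -0.14 2.77 0.46 0.011 0.049 -0.039; -0.27 2.76 0.42 0.011 0.049 -0.039; -0.40 2.76 0.37 0.011 0.049 -0.039; -0.52 2.74 0.32 0.011 0.049 -0.039; -0.64 2.72 0.26 0.011 0.049 -0.039; -0.76 2.70 0.20 0.011 0.049 -0.039
-0.87 2.67 0.13 0.011 0.049 -0.039; -0.98 2.63 0.05 0.011 0.049 -0.039; -1.08 2.59 -0.03 0.011 0.049 -0.039
```

Call:
move_arm --rows "0.12 2.76 0.52 0.011 0.049 -0.039; 0 2.77 0.5 0.011 0.049 -0.039; -0.14 2.77 0.46 0.011 0.049 -0.039; -0.27 2.76 0.42 0.011 0.049 -0.039; -0.4 2.76 0.37 0.011 0.049 -0.039; -0.52 2.74 0.32 0.011 0.049 -0.039; -0.64 2.72 0.26 0.011 0.049 -0.039; -0.76 2.7 0.2 0.011 0.049 -0.039"

```text
clock: 2.15
ee_pos: [0.5518, -0.3606, 0.2703]
eef_rot: [0.285, 0.937, 0.046, -0.194]
contact_force: [-0.1, -0.9, -0.1]
gripper_width: 0.0855
gripper_force: 0.0
```

Call:
move_arm --rows "-0.87 2.67 0.13 0.011 0.049 -0.039; -0.98 2.63 0.05 0.011 0.049 -0.039; -1.08 2.59 0 0.011 0.049 -0.039; 0 0 0 0 0 0"

```text
clock: 2.48
ee_pos: [0.6168, -0.3095, 0.2086]
eef_rot: [0.226, 0.944, 0.055, -0.233]
contact_force: [0.1, 0.7, -1.2]
gripper_width: 0.0853
gripper_force: 0.0
```

Run:
```python
from h import *
s=robot.observe(); print(s["joint_positions"].round(3),s["ee_pos"],s["eef_rot"])
phi=np.arctan2(-.2848,.5708); a=.55; T=Rt(phi,a); g=np.array([.5708,-.2848,.147])
print((Rt(phi,0).inv()*Ro.from_quat(s["eef_rot"])).as_rotvec())
pre=g-T.apply([0,0,.08])
plan([(pre,T),(g,T)],[3,5])
```

```text
[-4.660e-01  1.144e+00  1.245e+00  2.155e+00  1.000e-03  5.000e-03] [ 0.6167782  -0.30948254  0.2086448 ] [ 0.22640711  0.94420999  0.05526216 -0.23270886]
[-0.00084602  0.48304406  0.00772271]
0.45 0.05 0.60 0.001 0.022 -0.002; 0.44 0.05 0.61 0.001 0.022 -0.002; 0.42 0.05 0.62 0.001 0.022 -0.002; 0 0 1.60 0 0 0; 0 0 1.60 0 0 0; 0 0 1.60 0 0 0; 0 0 1.60 0 0 0; 0 0 1.60 0 0 0
```

```bash
cat >> h.py <<'E'
from scipy.optimize import least_squares
D=np.array([[.314,-.048,1.21,.5996,.2305],[.367,.209,1.413,.6339,.3121],[1.144,1.245,2.155,.6901,.2086]])
def fk(k,j):
    j2,j3,j4=j[...,0],j[...,1],j[...,2]; q=j2-j3; P=q+j4
    return np.stack([k[4]+k[1]*np.sin(j2)+k[2]*np.cos(q)+k[5]*np.sin(q)+k[3]*np.cos(P),k[0]+k[1]*np.cos(j2)-k[2]*np.sin(q)+k[5]*np.cos(q)-k[3]*np.sin(P),P],-1)
E
python3 - <<'E'
from h import *
for fix in (4,2):
    f=lambda k:(fk(np.r_[k,np.zeros(6-len(k))],D[:,:3])[:,:2]-D[:,3:]).ravel()
    r=least_squares(f,[.3,.35,.35,.25]); print(r.x,r.fun.round(4))
    break
E
```

```text
[0.4229609  0.54115306 0.45363395 0.54590604] [-0.0089  0.0006  0.0081 -0.0013  0.0002  0.0007]
```

Run:
```python
from h import *
phi=np.arctan2(-.2848,.5708); a=.3; T=Rt(phi,a); g=np.array([.5708,-.2848,.147])
plan([(g-T.apply([0,0,.08]),T)],[4])
```

```text
0.72 0.03 0.47 0 -0.046 -0.002; 0.74 0.03 0.44 0 -0.046 -0.002; 0.76 0.04 0.40 0 -0.046 -0.002; 0.77 0.04 0.37 0 -0.046 -0.002
```

Call:
move_arm --rows "0.72 0.03 0.47 0 -0.046 -0.002; 0.74 0.03 0.44 0 -0.046 -0.002; 0.76 0.04 0.4 0 -0.046 -0.002; 0.77 0.04 0.37 0 -0.046 -0.002; 0 0 0 0 0 0"

```text
clock: 2.9
ee_pos: [0.5883, -0.3005, 0.2192]
eef_rot: [0.23, 0.96, 0.036, -0.153]
contact_force: [-0.8, 1.0, 0.2]
gripper_width: 0.0856
gripper_force: 0.0
```

Run:
```python
from h import *
s=robot.observe(); j=s["joint_positions"]; print(j.round(3),s["ee_pos"],s["eef_rot"])
D=np.vstack([D,np.r_[j[1:4],np.hypot(*s["ee_pos"][:2]),s["ee_pos"][2]]])
phi=np.arctan2(-.2848,.5708)
print((Rt(phi,0).inv()*Ro.from_quat(s["eef_rot"])).as_rotvec())
f=lambda k:(fk(k,D[:,:3])[:,:2]-D[:,3:]).ravel()
r=least_squares(f,[.3,.35,.35,.25,0,0]); print(r.x,r.fun.round(4))
T=Rt(phi,.3); g=np.array([.5708,-.2848,.147]); plan([(g,T)],[5])
```

```text
[-4.720e-01  7.550e-01  5.780e-01  1.709e+00 -1.000e-03 -0.000e+00] [ 0.58832357 -0.30053769  0.21923332] [ 0.23043163  0.96028685  0.03616242 -0.1531101 ]
[-1.68141006e-04  3.15958789e-01  8.14191824e-03]
[ 2.81453257e-01  5.21242969e-01  4.40732090e-01  4.62471546e-01
 -3.17283471e-04  7.68644116e-02] [-0.0001  0.      0.0001 -0.     -0.0001  0.      0.0001 -0.    ]
-0.02 0.12 1.89 0 -0.003 -0.002; -0.02 0.12 1.89 0 -0.003 -0.002; -0.01 0.12 1.89 0 -0.003 -0.002; 0 0.12 1.89 0 -0.003 -0.002; 0 0.12 1.89 0 -0.003 -0.002
```

```bash
cat >> h.py <<'E'
K=np.array([.2814533,.5212430,.4407321,.4624715,-.0003173,.0768644])
LO=np.array([-.69,-1.03,-2.08]);HI=np.array([1.73,1.25,2.16])
def ik(r,z,a,j0=(.75,.58,1.7)):   # tcp r,z, tilt a
    s=least_squares(lambda j:fk(K,j)-[r,z,np.pi/2+a],j0); return s.x,abs(s.fun).max()
E
python3 - <<'E'
from h import *
for a in(.25,.35,.45,.55):
  for rO in(.64,.66,.68,.72):
    bad=[]; j=(.75,.58,1.7)
    for t in np.linspace(0,np.pi/2,10):
        A=a-t; r=.638+(rO-.638)*np.sin(t)-.14*np.sin(t); z=.009+.025*np.sin(t)+.14*np.cos(t)
        r+=-.019*np.sin(A); z-=.019*np.cos(A)
        j,e=ik(r,z,A,j); m=min((HI-j).min(),(j-LO).min())
        if e>1e-3 or m<.02: bad.append((round(t,2),round(e,3),j.round(2).tolist()))
    print(a,rO,len(bad),bad[:1],bad[-1:])
E
```

```text
0.25 0.64 5 [(np.float64(0.87), np.float64(0.0), [-0.07, -1.05, -0.03])] [(np.float64(1.57), np.float64(0.0), [1.73, -1.46, -2.94])]
0.25 0.66 5 [(np.float64(0.87), np.float64(0.0), [-0.04, -1.02, -0.03])] [(np.float64(1.57), np.float64(0.0), [1.6, -1.44, -2.79])]
0.25 0.68 4 [(np.float64(1.05), np.float64(0.0), [0.04, -1.2, -0.47])] [(np.float64(1.57), np.float64(0.0), [1.49, -1.41, -2.65])]
0.25 0.72 4 [(np.float64(1.05), np.float64(0.0), [0.1, -1.13, -0.46])] [(np.float64(1.57), np.float64(0.0), [1.3, -1.35, -2.4])]
0.35 0.64 4 [(np.float64(1.05), np.float64(0.0), [-0.06, -1.17, -0.24])] [(np.float64(1.57), np.float64(0.0), [1.57, -1.53, -2.75])]
0.35 0.66 4 [(np.float64(1.05), np.float64(0.0), [-0.02, -1.14, -0.24])] [(np.float64(1.57), np.float64(0.0), [1.42, -1.49, -2.56])]
0.35 0.68 4 [(np.float64(1.05), np.float64(0.0), [0.01, -1.1, -0.24])] [(np.float64(1.57), np.float64(0.0), [1.29, -1.46, -2.39])]
0.35 0.72 4 [(np.float64(1.05), np.float64(0.0), [0.07, -1.04, -0.24])] [(np.float64(1.57), np.float64(0.0), [1.1, -1.38, -2.13])]
0.45 0.64 4 [(np.float64(1.05), np.float64(0.0)
[... 309 characters left out ...]
, np.float64(0.0), [1.01, -1.47, -2.03])]
0.45 0.72 3 [(np.float64(1.22), np.float64(0.0), [0.14, -1.14, -0.48])] [(np.float64(1.57), np.float64(0.0), [0.87, -1.38, -1.8])]
0.55 0.64 3 [(np.float64(1.22), np.float64(0.0), [-0.02, -1.19, -0.27])] [(np.float64(1.57), np.float64(0.0), [0.87, -1.54, -1.86])]
0.55 0.66 3 [(np.float64(1.22), np.float64(0.0), [0.01, -1.15, -0.27])] [(np.float64(1.57), np.float64(0.0), [0.77, -1.49, -1.71])]
0.55 0.68 3 [(np.float64(1.22), np.float64(0.0), [0.05, -1.12, -0.27])] [(np.float64(1.57), np.float64(0.0), [0.71, -1.44, -1.6])]
0.55 0.72 3 [(np.float64(1.22), np.float64(0.0), [0.11, -1.04, -0.25])] [(np.float64(1.57), np.float64(0.0), [0.64, -1.35, -1.44])]
```

```bash
cat >> h.py <<'E'
def lay(a,t1,rc,clr=.003,off=.016,n1=14,n2=8):
    r1=rc+.025*np.cos(t1); out=[]
    for i in range(n1+1):
        t=t1*i/n1; r=.638+(r1-.638)*i/n1-.14*np.sin(t); c=clr if i>0 else 0; z=.004+c+.025*np.sin(t)+.143*np.cos(t); r-=.003*np.sin(t); out.append((r,z,a-t))
    for i in range(1,n2+1):
        t=t1+(np.pi/2-t1)*i/n2; out.append((rc+.025*np.cos(t)-.143*np.sin(t),.004+clr*(1-i/n2)+.025*np.sin(t)+.143*np.cos(t),a-t1))
    o=np.array(out); o[:,0]-=off*np.sin(o[:,2]); o[:,1]-=off*np.cos(o[:,2]); return o
E
python3 - <<'E'
from h import *
for a in(.3,.4,.45):
  for t1 in(.9,1.,1.1):
    for rc in (.66,.68,.7):
      j=(.75,.58,1.7); m=9
      for k,(r,z,A) in enumerate(lay(a,t1,rc)):
        j,e=ik(r,z,A,j); q=min((HI-j).min(),(j-LO).min())
        if k==0: m0=q
        m=min(m,q)
      print(a,t1,rc,round(m0,3),round(m,3),j.round(2))
E
```

```text
0.3 0.9 0.66 0.702 -0.125 [ 0.13 -1.16 -0.31]
0.3 0.9 0.68 0.702 -0.084 [ 0.16 -1.11 -0.3 ]
0.3 0.9 0.7 0.702 -0.042 [ 0.19 -1.07 -0.29]
0.3 1.0 0.66 0.702 -0.222 [ 0.17 -1.25 -0.55]
0.3 1.0 0.68 0.702 -0.18 [ 0.2  -1.21 -0.54]
0.3 1.0 0.7 0.702 -0.138 [ 0.22 -1.17 -0.52]
0.3 1.1 0.66 0.702 -0.314 [ 0.27 -1.34 -0.84]
0.3 1.1 0.68 0.702 -0.27 [ 0.28 -1.3  -0.81]
0.3 1.1 0.7 0.702 -0.227 [ 0.3  -1.26 -0.78]
0.4 0.9 0.66 0.558 -0.026 [ 0.12 -1.06 -0.11]
0.4 0.9 0.68 0.558 0.015 [ 0.15 -1.01 -0.1 ]
0.4 0.9 0.7 0.558 0.057 [ 0.19 -0.97 -0.09]
0.4 1.0 0.66 0.558 -0.125 [ 0.13 -1.16 -0.31]
0.4 1.0 0.68 0.558 -0.084 [ 0.16 -1.11 -0.3 ]
0.4 1.0 0.7 0.558 -0.042 [ 0.19 -1.07 -0.29]
0.4 1.1 0.66 0.558 -0.222 [ 0.17 -1.25 -0.55]
0.4 1.1 0.68 0.558 -0.18 [ 0.2  -1.21 -0.54]
0.4 1.1 0.7 0.558 -0.138 [ 0.22 -1.17 -0.52]
0.45 0.9 0.66 0.483 0.024 [ 0.13 -1.01 -0.01]
0.45 0.9 0.68 0.483 0.066 [ 0.16 -0.96 -0.01]
0.45 0.9 0.7 0.483 0.108 [ 0.19 -0.92  0.01]
0.45 1.0 0.66 0.483 -0.076 [ 0.12 -1.11 -0.21]
0.45 1.0 0.68 0.483 -0.035 [ 0.15 -1.06 -0.2 ]
0.45 1.0 0.7 0.483 0.007 [ 0.18 -1.02 -0.19]
0.45 1.1 0.66 0.483 -0.174 [ 0.14 -1.2  -0.43]
0.45 1.1 0.68 0.483 -0.133 [ 0.17 -1.16 -0.41]
0.45 1.1 0.7 0.483 -0.091 [ 0.2  -1.12 -0.4 ]
```

Run:
```python
from h import *
for a,t1,rc in((.6,1.05,.68),(.65,1.1,.68),(.65,1.15,.68),(.7,1.2,.68),(.8,1.3,.68)):
    j=(.75,.58,1.7); M=[]
    for r,z,A in lay(a,t1,rc):
        j,e=ik(r,z,A,j); M.append(min((HI-j).min(),(j-LO).min()))
    print(a,t1,rc,round(M[0],3),round(min(M),3),j.round(2))
phi=np.arctan2(-.2848,.5708)
T=Rt(phi,.65); g=np.array([.5708,-.2848,.147])+T.apply([0,0,-.003])
plan([(g,Rt(phi,.32)),(g,T)],[5,4])
```

```text
0.6 1.05 0.68 0.247 0.066 [ 0.16 -0.96 -0.01]
0.65 1.1 0.68 0.159 0.066 [ 0.16 -0.96 -0.01]
0.65 1.15 0.68 0.159 0.015 [ 0.15 -1.01 -0.1 ]
0.7 1.2 0.68 0.061 0.015 [ 0.15 -1.01 -0.1 ]
0.8 1.3 0.68 -0.219 -0.219 [ 0.15 -1.01 -0.1 ]
-0.03 0.12 1.84 0 0.001 -0.002; -0.04 0.12 1.84 0 0.001 -0.002; -0.04 0.12 1.84 0 0.001 -0.002; -0.04 0.12 1.84 0 0.001 -0.002; -0.04 0.12 1.84 0 0.001 -0.002; 0.15 0 -0.03 0 0.083 0; 0.16 0 -0.01 0 0.083 0; 0.16 0 0 0 0.083 0
0.16 0 0.01 0 0.083 0
```

Call:
move_arm --rows "-0.03 0.12 1.84 0 0 -0.002; -0.04 0.12 1.84 0 0 -0.002; -0.04 0.12 1.84 0 0 -0.002; -0.04 0.12 1.84 0 0 -0.002; -0.04 0.12 1.84 0 0 -0.002; 0.15 0 -0.03 0 0.083 0; 0.16 0 -0.01 0 0.083 0; 0.16 0 0 0 0.083 0"

```text
clock: 3.57
ee_pos: [0.568, -0.2837, 0.1342]
eef_rot: [0.219, 0.935, 0.065, -0.271]
contact_force: [1.3, -0.8, 0.3]
gripper_width: 0.0856
gripper_force: 0.0
```

Call:
move_arm --rows "0.16 0 0.01 0 0.083 0; 0 0 0 0 0 0; 0 0 0 0 0 0"

```text
clock: 3.82
ee_pos: [0.5675, -0.2835, 0.1275]
eef_rot: [0.216, 0.923, 0.074, -0.31]
contact_force: [-1.0, 0.2, 0.1]
gripper_width: 0.0852
gripper_force: 0.0
```

Run:
```python
from h import *
s=robot.observe(); print(s["joint_positions"].round(3),s["ee_pos"],s["contact_force"])
phi=np.arctan2(-.2848,.5708)
print((Rt(phi,0).inv()*Ro.from_quat(s["eef_rot"])).as_rotvec())
T=Rt(phi,.65); g=np.array([.5708,-.2848,.147])+T.apply([0,0,-.003]); print("err tool",T.inv().apply(g+T.apply([0,0,.019])-s["ee_pos"]))
im,d=robot.capture("side"); cv2.imwrite("pics/s1.png",cv2.resize(im[110:250,190:340],None,fx=4,fy=4))
```

```text
[-0.463  1.113  0.905  2.011  0.    -0.003] [ 0.56752531 -0.28348134  0.12749013] [-0.97241063  0.2295906   0.07204922]
[-0.00143657  0.64897574 -0.00185486]
err tool [ 0.00900574  0.00028209 -0.0016611 ]
```

View pics/s1.png

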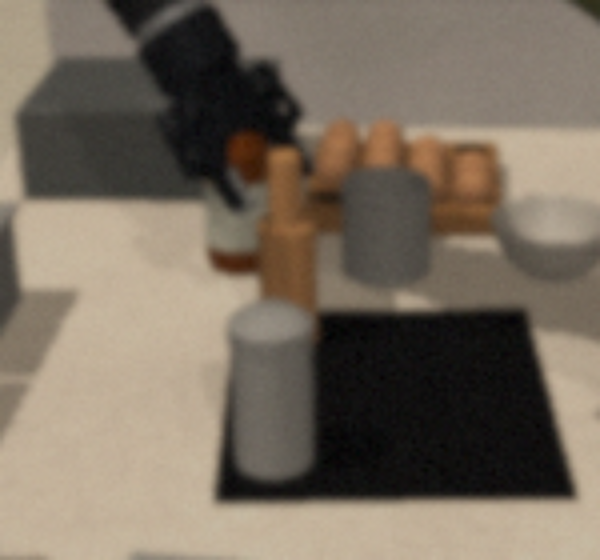

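The side view shows the open gripper tilted at the handle, front finger tip at crop (235,195), handle at (285,190), nothing touched. I'll correct 9 mm along the tool x and close gently.

Call:
move_arm --rows "0.45 0.03 -0.1 0 0 0; 0.45 0 -0.05 0 0 0; 0 0 0 0 0 0"

```text
clock: 4.12
ee_pos: [0.5617, -0.28, 0.1453]
eef_rot: [0.217, 0.925, 0.073, -0.305]
contact_force: [0.0, 0.8, 0.1]
gripper_width: 0.0855
gripper_force: 0.0
```

Call:
move_arm --rows "0 0 0 0 0 0; 0 0 0 0 0 0; 0 0 0 0 0 0; 0 0 0 0 0 0; 0 0 0 0 0 0; 0 0 0 0 0 0; 0 0 0 0 0 0; 0 0 0 0 0 0" --hand 1 --squeeze 40

```text
clock: 4.78
ee_pos: [0.5614, -0.2803, 0.1402]
eef_rot: [0.217, 0.923, 0.073, -0.308]
contact_force: [0.1, -1.3, 4.5]
gripper_width: 0.0273
gripper_force: 39.8
```

Run:
```python
from h import *
s=robot.observe(); print(s["joint_positions"].round(3),s["ee_pos"],s["contact_force"],s["gripper_width"],s["gripper_force"])
phi=np.arctan2(s["ee_pos"][1],s["ee_pos"][0])
R=Ro.from_quat(s["eef_rot"]); a=(Rt(phi,0).inv()*R).as_rotvec(); print(a)
r=np.hypot(*s["ee_pos"][:2]); z=s["ee_pos"][2]
L=lay(.65,1.1,.68); print(L[0],r,z)
# shift of the path in the tool frame so that it begins where the tool is
d=np.array([r-L[0,0],z-L[0,1]]); print("d",d)
L2=L+np.array([*(d),0])*0
# rigid correction: express d in tool axes (x,z) at start, carry along
def xz(A): return np.array([[-np.cos(A),-np.sin(A)],[-np.sin(A)*-1*-1,-np.cos(A)]])
pts=[]
for i,(r_,z_,A) in enumerate(L[1:]):
    T=Rt(phi,A); T0=Rt(phi,.65)
    off=T.apply(T0.inv().apply([d[0]*np.cos(phi),d[0]*np.sin(phi),d[1]]))
    pts.append((np.array([r_*np.cos(phi),r_*np.sin(phi),z_])+off,T))
plan(pts,[1]*len(pts),grasp=False)
```

```text
[-4.630e-01  1.078e+00  8.630e-01  2.001e+00 -0.000e+00 -2.000e-03] [ 0.56141223 -0.28030963  0.14016897] [ 0.10515055 -1.29106535  4.53257184] 0.02728378811726998 39.80758929065814
[-0.00064663  0.64443135 -0.00236207]
[0.62831702 0.13426266 0.65      ] 0.6275007378934676 0.14016897318736174
d [-0.00081628  0.00590631]
0.77 0 0.11 0 -0.073 0.002; 0.56 0 0.37 0 -0.079 0; 0.53 0 0.39 0 -0.079 0; 0.50 0 0.42 0 -0.079 0; 0.47 0 0.44 0 -0.079 0; 0.45 0 0.47 0 -0.079 0; 0.43 0 0.51 0 -0.079 0; 0.41 0 0.54 0 -0.079 0
0.40 0 0.58 0 -0.079 0; 0.38 0 0.62 0 -0.079 0; 0.38 0 0.66 0 -0.079 0; 0.37 0 0.71 0 -0.079 0; 0.38 0 0.75 0 -0.079 0; 0.38 0 0.79 0 -0.079 0; 0.76 0 0.45 0 0 0; 0.74 0 0.49 0 0 0
0.71 0 0.53 0 0 0; 0.68 0 0.57 0 0 0; 0.65 0 0.61 0 0 0; 0.61 0 0.65 0 0 0; 0.57 0 0.68 0 0 0; 0.53 0 0.71 0 0 0
```

Gripped the handle (27 mm, 40 N). Executing the tilt.

Call:
move_arm --rows "0.9 0 -0.05 0 -0.073 0.002; 0.56 0 0.37 0 -0.079 0; 0.53 0 0.39 0 -0.079 0; 0.5 0 0.42 0 -0.079 0; 0.47 0 0.44 0 -0.079 0; 0.45 0 0.47 0 -0.079 0; 0.43 0 0.51 0 -0.079 0; 0.41 0 0.54 0 -0.079 0"

```text
clock: 5.45
ee_pos: [0.5192, -0.2583, 0.1276]
eef_rot: [0.229, 0.973, 0.003, -0.008]
contact_force: [0.2, 0.1, -1.9]
gripper_width: 0.0267
gripper_force: 39.7
```

Call:
move_arm --rows "0.4 0 0.58 0 -0.079 0; 0.38 0 0.62 0 -0.079 0; 0.38 0 0.66 0 -0.079 0; 0.37 0 0.71 0 -0.079 0; 0.38 0 0.75 0 -0.079 0; 0.38 0 0.79 0 -0.079 0; 0 0 0 0 0 0; 0 0 0 0 0 0"

```text
clock: 6.12
ee_pos: [0.5032, -0.2504, 0.0815]
eef_rot: [0.224, 0.949, -0.05, 0.216]
contact_force: [0.7, -0.2, -1.2]
gripper_width: 0.0267
gripper_force: 40.2
```

```bash
cat >> h.py <<'E'
def state():
    s=robot.observe(); phi=np.arctan2(s["ee_pos"][1],s["ee_pos"][0]); R=Ro.from_quat(s["eef_rot"])
    print(s["clock"],s["joint_positions"].round(3),s["ee_pos"].round(4),"F",s["contact_force"].round(1),"w",round(s["gripper_width"],4),round(s["gripper_force"],1),"phi",round(phi,4),"tilt",(Rt(phi,0).inv()*R).as_rotvec().round(4)); return s
def fitaxis(box,zlo,zhi,pic=None):
    pts=[]
    for n in("top","side"):
        im,d=robot.capture(n); Q=cloud(n,d); hsv=cv2.cvtColor(im,cv2.COLOR_BGR2HSV)
        w=(Q[...,0]>box[0])&(Q[...,0]<box[1])&(Q[...,1]>box[2])&(Q[...,1]<box[3])&(Q[...,2]>zlo)&(Q[...,2]<zhi)&(hsv[...,1]>70)
        pts.append(Q[w])
        if pic: cv2.imwrite(f"pics/{pic}_{n}.png",im)
    return pts
E
python3 - <<'E'
from h import *
s=state()
P=fitaxis((.4,.72,-.36,-.17),.008,.2,"a")
for q in P:
    print(len(q)); c=q.mean(0); u,sv,vt=np.linalg.svd(q-c); print(c,vt[0],"tau",np.arccos(abs(vt[0][2])),q[:,2].min(),q[:,2].max())
im=cv2.imread("pics/a_side.png"); cv2.imwrite("pics/a_s.png",cv2.resize(im[110:250,190:340],None,fx=4,fy=4))
E
```

```text
6.1167 [-0.463  0.065 -0.853  0.206  0.001  0.   ] [ 0.5032 -0.2504  0.0815] F [ 0.7 -0.2 -1.2] w 0.0267 40.2 phi -0.4618 tilt [-0.0013 -0.4467  0.0008]
748
[ 0.55832722 -0.27512079  0.07860338] [-0.82856512  0.39168602  0.40007737] tau 1.1591950592127342 0.0084430371941282 0.16298467579425013
543
[ 0.53646425 -0.24979671  0.09568503] [ 0.73770983 -0.34486887 -0.58038752] tau 0.9515918455025744 0.03118735899101044 0.1998691975916536
```

View pics/a_s.png

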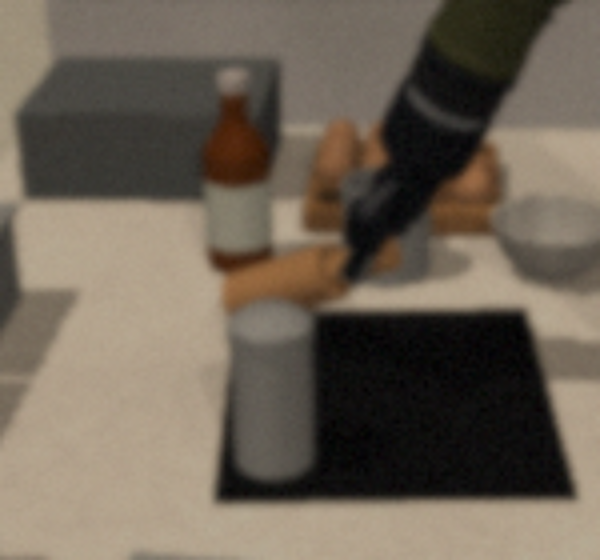

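Roller held at ~63° with body end just above the mat (crop (230,295)), handle in the fingers at (350,265). Now the final lowering with pivoting in the fingers.

Run:
```python
from h import *
s=robot.observe(); phi=-.4628; T=Ro.from_quat(s["eef_rot"]); p=s["ee_pos"]
t0=1.1; pts=[]; n=14
h=lambda t:np.array([.025*np.cos(t)-.15*np.sin(t),.025*np.sin(t)+.15*np.cos(t)])
for i in range(1,n+1):
    t=t0+(np.pi/2-t0)*i/n; d=h(t)-h(t0); z=p[2]+d[1]+(.0132-(p[2]+h(np.pi/2)[1]-h(t0)[1]))*min(1,i/5)
    pts.append((np.array([p[0]+d[0]*np.cos(phi),p[1]+d[0]*np.sin(phi),z]),T))
plan(pts,[1]*n,grasp=False)
```

```text
0.51 0 0.37 0 0 0; 0.50 0 0.38 0 0 0; 0.49 0 0.40 0 0 0; 0.48 0 0.41 0 0 0; 0.47 0 0.43 0 0 0; 0.40 0 0.32 0 0 0; 0.39 0 0.33 0 0 0; 0.38 0 0.34 0 0 0
0.37 0 0.35 0 0 0; 0.36 0 0.37 0 0 0; 0.34 0 0.38 0 0 0; 0.33 0 0.39 0 0 0; 0.32 0 0.40 0 0 0; 0.30 0 0.41 0 0 0
```

Call:
move_arm --rows "0.51 0 0.37 0 0 0; 0.5 0 0.38 0 0 0; 0.49 0 0.4 0 0 0; 0.48 0 0.41 0 0 0; 0.47 0 0.43 0 0 0; 0.4 0 0.32 0 0 0; 0.39 0 0.33 0 0 0; 0.38 0 0.34 0 0 0" --squeeze 25

```text
clock: 6.88
ee_pos: [0.4892, -0.2438, 0.0409]
eef_rot: [0.224, 0.948, -0.051, 0.219]
contact_force: [-0.9, -0.1, 1.9]
gripper_width: 0.0267
gripper_force: 36.4
```

Run:
```python
from h import *
state()
P=fitaxis((.4,.72,-.36,-.17),.008,.2)
q=P[0]; c=q.mean(0); print(len(q),c,np.linalg.svd(q-c)[2][0],np.percentile(q,[1,99],0))
```

```text
6.8833 [-0.463  0.11  -0.938  0.068  0.001  0.   ] [ 0.4892 -0.2438  0.0409] F [-0.9 -0.1  1.9] w 0.0267 36.4 phi -0.4623 tilt [-0.0007 -0.4541  0.0007]
841 [ 0.54837502 -0.26985669  0.05996075] [-0.87194839  0.43777189  0.21922995] [[ 0.46772986 -0.31879099  0.00853837]
 [ 0.61440139 -0.21719017  0.17848368]]
```

Call:
move_arm --rows "0.37 0 0.35 0 0 0; 0.36 0 0.37 0 0 0; 0.34 0 0.38 0 0 0; 0.33 0 0.39 0 0 0; 0.32 0 0.4 0 0 0; 0.3 0 0.41 0 0 0; 0 0 0 0 0 0; 0 0 0 0 0 0"

```text
clock: 7.65
ee_pos: [0.4812, -0.2396, 0.0109]
eef_rot: [0.224, 0.949, -0.051, 0.219]
contact_force: [-2.1, 0.6, 6.2]
gripper_width: 0.027
gripper_force: 35.0
```

Run:
```python
from h import *
state()
P=fitaxis((.4,.72,-.36,-.17),.008,.2,"b")
for q in P:
    b=q[(q[:,2]<.07)]; c=b.mean(0); print(len(q),c,np.linalg.svd(b-c)[2][0],np.percentile(b,[1,99],0))
    B=b[b[:,0]>.535]; print("body top",np.percentile(B[:,2],[90,97,100]))
```

```text
7.65 [-0.463  0.161 -0.984 -0.028  0.001  0.001] [ 0.4812 -0.2396  0.0109] F [-2.1  0.6  6.2] w 0.027 35.0 phi -0.4621 tilt [-0.0009 -0.4526  0.0008]
852 [ 0.54303017 -0.26752721  0.04878883] [-0.90469149  0.40538315 -0.13114042] [[ 0.46811036 -0.31543818  0.00907799]
 [ 0.60743584 -0.22882275  0.06301488]]
body top [0.05978129 0.06215362 0.06589342]
533 [ 0.52683133 -0.24866519  0.04304883] [-0.8713683   0.46781332 -0.14787828] [[ 0.45105176 -0.2997252   0.01191609]
 [ 0.61117571 -0.18891367  0.0663899 ]]
body top [0.05881775 0.05997594 0.0608958 ]
```

Call:
move_arm --rows "-0.09 0 -0.18 0 0 0; 0 0 0 0 0 0; 0 0 0 0 0 0"

```text
clock: 8.0
ee_pos: [0.4805, -0.2393, 0.0125]
eef_rot: [0.224, 0.949, -0.051, 0.218]
contact_force: [0.1, -0.4, -2.3]
gripper_width: 0.027
gripper_force: 34.4
```

Run:
```python
from h import *
state()
P=fitaxis((.4,.72,-.36,-.17),.008,.075)
ax=np.array([-np.cos(-.4628),-np.sin(-.4628)])
q=np.vstack(P); s=q[:,:2]@ax; t=q[:,0]*np.sin(.4628)+q[:,1]*np.cos(.4628)
for lo in np.arange(-.69,-.46,.02):
    w=(s>lo)&(s<lo+.02)
    if w.sum()>5: print(round(-lo-.01,3),w.sum(),"ztop",np.percentile(q[w,2],92).round(4),"t",np.percentile(t[w],[3,97]).round(4))
```

```text
8.0 [-0.463  0.157 -0.983 -0.02   0.001  0.001] [ 0.4805 -0.2393  0.0125] F [ 0.1 -0.4 -2.3] w 0.027 34.4 phi -0.4621 tilt [-0.0008 -0.451   0.0008]
0.68 34 ztop 0.06 t [-0.0266  0.0262]
0.66 164 ztop 0.0598 t [-0.0196  0.026 ]
0.64 147 ztop 0.0594 t [-0.0191  0.0259]
0.62 149 ztop 0.0578 t [-0.0193  0.0262]
0.6 178 ztop 0.0566 t [-0.0202  0.0264]
0.58 204 ztop 0.0557 t [-0.0185  0.0264]
0.56 184 ztop 0.0536 t [-0.0193  0.0249]
0.54 88 ztop 0.0445 t [-0.0124  0.0254]
0.52 57 ztop 0.0659 t [-0.0115  0.05  ]
0.5 37 ztop 0.0572 t [-0.013   0.0524]
```

Roller's outer end is about 6 mm high (axis 0.06 rad too far); turning it level about the grip before release.

Call:
move_arm --rows "0.05 0 0 0 0.03 0; 0.05 0 0 0 0.03 0; 0 0 0 0 0 0; 0 0 0 0 0 0"

```text
clock: 8.43
ee_pos: [0.4817, -0.2399, 0.0136]
eef_rot: [0.225, 0.954, -0.045, 0.191]
contact_force: [1.5, -0.9, 0.3]
gripper_width: 0.0269
gripper_force: 34.4
```

```bash
cat >> h.py <<'E'
def prof():
    P=fitaxis((.4,.72,-.36,-.17),.008,.075)
    ax=np.array([-np.cos(-.4628),-np.sin(-.4628)])
    q=np.vstack(P); s=q[:,:2]@ax; t=q[:,0]*np.sin(.4628)+q[:,1]*np.cos(.4628)
    for lo in np.arange(-.69,-.46,.02):
        w=(s>lo)&(s<lo+.02)
        if w.sum()>5: print(round(-lo-.01,3),w.sum(),"ztop",np.percentile(q[w,2],92).round(4),"t",np.percentile(t[w],[3,97]).round(4))
E
python3 - <<'E'
from h import *
state(); prof()
E
```

```text
8.4333 [-0.463  0.171 -0.92   0.085  0.001  0.   ] [ 0.4817 -0.2399  0.0136] F [ 1.5 -0.9  0.3] w 0.0269 34.4 phi -0.4621 tilt [-0.0008 -0.395   0.0008]
0.68 54 ztop 0.0552 t [-0.0195  0.0233]
0.66 154 ztop 0.0557 t [-0.0203  0.0256]
0.64 143 ztop 0.0559 t [-0.0208  0.026 ]
0.62 145 ztop 0.0561 t [-0.0204  0.0262]
0.6 178 ztop 0.055 t [-0.021   0.0262]
0.58 212 ztop 0.0554 t [-0.0205  0.0267]
0.56 168 ztop 0.0494 t [-0.0163  0.022 ]
0.54 78 ztop 0.0457 t [-0.0134  0.0288]
0.52 43 ztop 0.0665 t [-0.0129  0.0474]
0.5 35 ztop 0.0695 t [-0.009   0.0517]
```

Call:
move_arm --rows "0 0 0 0 0 0; 0 0 0 0 0 0; 0 0 0 0 0 0; 0 0 0 0 0 0; 0 0 0 0 0 0; 0 0 0 0 0 0" --hand 0

```text
clock: 9.03
ee_pos: [0.4807, -0.2395, 0.013]
eef_rot: [0.225, 0.955, -0.044, 0.19]
contact_force: [-0.9, -0.2, -0.5]
gripper_width: 0.0429
gripper_force: 0.0
```

Run:
```python
from h import *
state(); prof()
```

```text
9.0333 [-0.463  0.171 -0.921  0.086  0.001  0.   ] [ 0.4807 -0.2395  0.013 ] F [-0.9 -0.2 -0.5] w 0.0429 0.0 phi -0.4622 tilt [-0.0008 -0.3933  0.0008]
0.68 52 ztop 0.0553 t [-0.0205  0.0284]
0.66 153 ztop 0.0562 t [-0.0186  0.0285]
0.64 143 ztop 0.0553 t [-0.0173  0.0287]
0.62 144 ztop 0.0558 t [-0.0169  0.0287]
0.6 172 ztop 0.0551 t [-0.0167  0.029 ]
0.58 201 ztop 0.0552 t [-0.0164  0.0286]
0.56 170 ztop 0.05 t [-0.0136  0.0266]
0.54 78 ztop 0.0449 t [-0.0079  0.0364]
0.52 52 ztop 0.07 t [-0.0384  0.0546]
0.5 35 ztop 0.0696 t [-0.0074  0.0567]
```

Call:
move_arm --rows "0 0 0 0 0 0; 0 0 0 0 0 0; 0 0 -0.8 0 0 0; 0 0 -1.5 0 0 0; 0 0 -2 0 0 0; 0 0 -2.5 0 0 0; 0 0 -2.5 0 0 0; 0 0 -2.5 0 0 0" --hand -1

```text
clock: 9.8
ee_pos: [0.4394, -0.219, 0.1234]
eef_rot: [0.225, 0.955, -0.044, 0.19]
contact_force: [0.5, -0.4, 0.5]
gripper_width: 0.0852
gripper_force: 0.0
```

```bash
cat >> h.py <<'E'
def axisfit(box,zsup,pic=None):
    """lying roller: body ridge, edges and ends seen from the top camera"""
    P=fitaxis(box,zsup+.010,zsup+.075,pic)
    for q in P:
        m=cv2.fitLine(q[:,:2].astype(np.float32),cv2.DIST_HUBER,0,.01,.01).ravel()
    q=np.vstack(P)
    def res(k):  # points on a cylinder r=25 (body) about axis: x0,y at ref, yaw ; z fixed
        ps=k[0]; d=np.array([np.cos(ps),np.sin(ps)]); n=np.array([-d[1],d[0]]); c=q[:,:2]-q[:,:2].mean(0)
        rho=np.hypot(c@n-k[1],q[:,2]-zsup-.025); return np.minimum(abs(rho-.025),abs(rho-.014))
    best=min((least_squares(res,[p,y],loss='soft_l1',f_scale=.002) for p in np.linspace(-1.2,.6,10) for y in(-.01,0,.01)),key=lambda r:r.cost)
    ps,y=best.x; d=np.array([np.cos(ps),np.sin(ps)]); n=np.array([-d[1],d[0]]); c=q[:,:2]-q[:,:2].mean(0); s=c@d; rho=np.hypot(c@n-y,q[:,2]-zsup-.025)
    b=abs(rho-.025)<.004; a0,a1=np.percentile(s[b],[1,99]); h=abs(rho-.014)<.004
    base=q[:,:2].mean(0)+n*y; print("rows",len(q),"res",np.median(res(best.x)),"yaw",ps,"len",a1-a0,"ends",base+d*a0,base+d*a1,"mid",base+d*(a0+a1)/2,"handle s",np.percentile(s[h],[3,50,97])-(a0+a1)/2)
    return base,ps
E
python3 - <<'E'
from h import *
state(); axisfit((.42,.72,-.36,-.17),.004,"c")
E
```

```text
9.8 [-0.463 -0.111 -0.874  0.414  0.001  0.   ] [ 0.4394 -0.219   0.1234] F [ 0.5 -0.4  0.5] w 0.0852 0.0 phi -0.4623 tilt [-0.0008 -0.3932  0.0006]
rows 1276 res 0.0015075083025532388 yaw -0.4419042060952174 len 0.10661995089138276 ends [ 0.51125159 -0.24745376] [ 0.60762952 -0.29305101] mid [ 0.55944056 -0.27025238] handle s [-0.1130543  -0.08337413 -0.05331802]
```

Run:
```python
from h import *
m=np.array([.5594,-.2703]); T=Rt(-.442,0)
c=plan([(np.r_[m,.13],T)],[8],grasp=False); print(); plan([(np.r_[m,.06],T)],[3],grasp=False,cur=c)
```

```text
-1.49 0.10 0.58 0 0.050 -0.003; -1.52 0.09 0.51 0 0.050 -0.003; -1.54 0.09 0.43 0 0.050 -0.003; -1.56 0.08 0.35 0 0.050 -0.003; -1.58 0.08 0.27 0 0.050 -0.003; -1.59 0.07 0.19 0 0.050 -0.003; -1.60 0.07 0.12 0 0.050 -0.003; -1.60 0.07 0.04 0 0.050 -0.003

0 0 2.33 0 0 0; 0 0 2.33 0 0 0; 0 0 2.33 0 0 0
```

Call:
move_arm --rows "-1.49 0.1 0.58 0 0.05 -0.003; -1.52 0.09 0.51 0 0.05 -0.003; -1.54 0.09 0.43 0 0.05 -0.003; -1.56 0.08 0.35 0 0.05 -0.003; -1.58 0.08 0.27 0 0.05 -0.003; -1.59 0.07 0.19 0 0.05 -0.003; -1.6 0.07 0.12 0 0.05 -0.003; -1.6 0.07 0.04 0 0.05 -0.003"

```text
clock: 10.57
ee_pos: [0.5589, -0.2698, 0.1243]
eef_rot: [0.218, 0.976, -0.001, -0.005]
contact_force: [0.6, 0.6, 0.8]
gripper_width: 0.0855
gripper_force: 0.0
```

Call:
move_arm --rows "0 0 0 0 0 0; 0 0 0 0 0 0"

```text
clock: 10.73
ee_pos: [0.559, -0.2699, 0.123]
eef_rot: [0.218, 0.976, -0.001, -0.004]
contact_force: [-0.5, -0.4, -0.5]
gripper_width: 0.0857
gripper_force: 0.0
```

Run:
```python
from h import *
state(); axisfit((.42,.72,-.36,-.17),.004,"d")
T=Rt(-.442,0); s=robot.observe(); R=Ro.from_quat(s["eef_rot"])
print(R.inv().apply(np.r_[.5594,-.2703,.012]-s["ee_pos"])*100,(R.inv()*T).as_rotvec())
```

```text
10.7333 [-0.448  0.419 -0.149  1.011 -0.004 -0.008] [ 0.559  -0.2699  0.123 ] F [-0.5 -0.4 -0.5] w 0.0857 0.0 phi -0.4498 tilt [ 0.0037  0.0083 -0.0104]
rows 724 res 0.0011759813370529233 yaw -0.45764850244004535 len 0.10746043807445689 ends [ 0.50950083 -0.24817465] [ 0.60590294 -0.29565495] mid [ 0.55770188 -0.2719148 ] handle s [-0.11155879 -0.08232888 -0.05275513]
[-0.33462298  0.02295596 11.18718729] [-0.00369641 -0.00802181  0.00256791]
```

Call:
move_arm --rows "0 0 1.5 -0.004 -0.008 0.006; 0 0 2 0 0 0; 0 0 2 0 0 0; 0 0 1.8 0 0 0; 0 0 1.5 0 0 0; 0 0 1.2 0 0 0; 0 0 0.8 0 0 0; 0 0 0.3 0 0 0"

```text
clock: 11.5
ee_pos: [0.5571, -0.269, 0.0131]
eef_rot: [0.221, 0.975, 0.0, 0.0]
contact_force: [-0.1, 0.1, 0.0]
gripper_width: 0.0857
gripper_force: 0.0
```

Call:
move_arm --rows "0 0 0 0 0 0; 0 0 0 0 0 0"

```text
clock: 11.67
ee_pos: [0.5587, -0.2698, 0.0146]
eef_rot: [0.221, 0.975, -0.0, 0.001]
contact_force: [-0.4, 0.2, 0.3]
gripper_width: 0.0856
gripper_force: 0.0
```

Run:
```python
from h import *
state(); axisfit((.42,.72,-.36,-.17),.004,"e")
```

```text
11.6667 [-0.45   0.511 -0.279  0.778  0.    -0.005] [ 0.5587 -0.2698  0.0146] F [-0.4  0.2  0.3] w 0.0856 0.0 phi -0.4499 tilt [-0.0003 -0.0025 -0.0044]
rows 467 res 0.0013501499392642273 yaw -0.46381845609652755 len 0.10612779540948902 ends [ 0.50962576 -0.2481967 ] [ 0.60454123 -0.29567471] mid [ 0.55708349 -0.2719357 ] handle s [-0.11120165 -0.08083825 -0.05155871]
```

Call:
move_arm --rows "0 0 0.1 0 0 0; 0 0 0 0 0 0; 0 0 0 0 0 0; 0 0 0 0 0 0; 0 0 0 0 0 0; 0 0 0 0 0 0; 0 0 0 0 0 0; 0 0 0 0 0 0" --hand 1 --squeeze 50

```text
clock: 12.43
ee_pos: [0.5586, -0.2701, 0.0135]
eef_rot: [0.221, 0.975, -0.0, 0.001]
contact_force: [-2.3, -0.4, 5.5]
gripper_width: 0.0485
gripper_force: 51.7
```

Call:
move_arm --rows "0 0 -0.3 0 0 0; 0 0 -0.7 0 0 0; 0 0 -1 0 0 0; 0 0 -1.5 0 0 0; 0 0 -2 0 0 0; 0 0 -2.5 0 0 0; 0 0 -2.5 0 0 0; 0 0 -2.5 0 0 0"

```text
clock: 13.1
ee_pos: [0.558, -0.2694, 0.1446]
eef_rot: [0.221, 0.975, 0.0, 0.001]
contact_force: [-0.3, -1.1, -2.8]
gripper_width: 0.048
gripper_force: 51.9
```

Run:
```python
from h import *
s=state(); z=s["ee_pos"][2]-.0146
for n in("top","side"):
    im,d=robot.capture(n); cv2.imwrite(f"pics/f_{n}.png",im)
axisfit((.42,.72,-.36,-.17),.004+z+.0)
```

```text
13.1 [-4.500e-01  3.940e-01 -1.350e-01  1.041e+00  1.000e-03 -5.000e-03] [ 0.558  -0.2694  0.1446] F [-0.3 -1.1 -2.8] w 0.048 51.9 phi -0.4497 tilt [-0.0005 -0.0014 -0.0044]
rows 875 res 0.00287103623349314 yaw -0.360359396492608 len 0.11990176254560138 ends [ 0.50102628 -0.23857593] [ 0.61322677 -0.28085456] mid [ 0.55712653 -0.25971524] handle s [-0.10428857 -0.05723223  0.0589024 ]
```

Run:
```python
from h import *
im=cv2.imread("pics/f_side.png"); cv2.imwrite("pics/f_s.png",cv2.resize(im[90:230,190:340],None,fx=4,fy=4))
c=plan([(np.r_[.558,-.2694,.225],Rt(-.45,0)),(np.r_[.6106,.3041,.225],Rt(-.148,0))],[4,28],grasp=False)
```

```text
0.01 0 -2.03 0 0.001 0.001; 0.02 0 -2.03 0 0.001 0.001; 0.02 0 -2.03 0 0.001 0.001; 0.02 0 -2.03 0 0.001 0.001; 0.72 1.93 0 0 0 -0.011; 0.70 1.93 0 0 0 -0.011; 0.68 1.94 0 0 0 -0.011; 0.66 1.95 0 0 0 -0.011
0.64 1.96 0 0 0 -0.011; 0.62 1.96 0 0 0 -0.011; 0.60 1.97 0 0 0 -0.011; 0.57 1.97 0 0 0 -0.011; 0.55 1.98 0 0 0 -0.011; 0.53 1.99 0 0 0 -0.011; 0.51 1.99 0 0 0 -0.011; 0.49 2.00 0 0 0 -0.011
0.47 2.00 0 0 0 -0.011; 0.45 2.01 0 0 0 -0.011; 0.42 2.01 0 0 0 -0.011; 0.40 2.02 0 0 0 -0.011; 0.38 2.02 0 0 0 -0.011; 0.36 2.03 0 0 0 -0.011; 0.34 2.03 0 0 0 -0.011; 0.31 2.03 0 0 0 -0.011
0.29 2.04 0 0 0 -0.011; 0.27 2.04 0 0 0 -0.011; 0.25 2.04 0 0 0 -0.011; 0.23 2.04 0 0 0 -0.011; 0.20 2.05 0 0 0 -0.011; 0.18 2.05 0 0 0 -0.011; 0.16 2.05 0 0 0 -0.011; 0.14 2.05 0 0 0 -0.011
```

View pics/f_s.png

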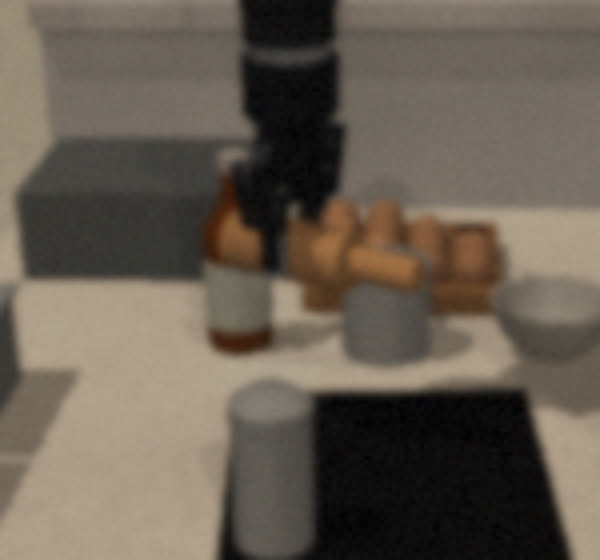

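The roller hangs level in the fingers, handle at crop (385,265), body centre at (275,250). Carrying it high over the can to the cradle.

Call:
move_arm --rows "0 0 -2.03 0 0 0; 0 0 -2.03 0 0 0; 0 0 -2.03 0 0 0; 0 0 -2.03 0 0 0; 0.72 1.93 0 0 0 -0.011; 0.7 1.93 0 0 0 -0.011; 0.68 1.94 0 0 0 -0.011; 0.66 1.95 0 0 0 -0.011"

```text
clock: 13.97
ee_pos: [0.5642, -0.1865, 0.2223]
eef_rot: [0.199, 0.98, 0.0, -0.001]
contact_force: [0.0, -0.7, -2.0]
gripper_width: 0.0482
gripper_force: 52.4
```

Call:
move_arm --rows "0.64 1.96 0 0 0 -0.011; 0.62 1.96 0 0 0 -0.011; 0.6 1.97 0 0 0 -0.011; 0.57 1.97 0 0 0 -0.011; 0.55 1.98 0 0 0 -0.011; 0.53 1.99 0 0 0 -0.011; 0.51 1.99 0 0 0 -0.011; 0.49 2.0 0 0 0 -0.011"

```text
clock: 14.63
ee_pos: [0.578, -0.0225, 0.2221]
eef_rot: [0.156, 0.988, -0.0, -0.001]
contact_force: [0.5, -0.4, -0.9]
gripper_width: 0.0479
gripper_force: 52.4
```

Call:
move_arm --rows "0.47 2.0 0 0 0 -0.011; 0.45 2.01 0 0 0 -0.011; 0.42 2.01 0 0 0 -0.011; 0.4 2.02 0 0 0 -0.011; 0.38 2.02 0 0 0 -0.011; 0.36 2.03 0 0 0 -0.011; 0.34 2.03 0 0 0 -0.011; 0.31 2.03 0 0 0 -0.011"

```text
clock: 15.3
ee_pos: [0.5918, 0.1412, 0.222]
eef_rot: [0.112, 0.994, -0.001, -0.001]
contact_force: [-0.7, 0.1, -1.7]
gripper_width: 0.0485
gripper_force: 52.4
```

Call:
move_arm --rows "0.29 2.04 0 0 0 -0.011; 0.27 2.04 0 0 0 -0.011; 0.25 2.04 0 0 0 -0.011; 0.23 2.04 0 0 0 -0.011; 0.2 2.05 0 0 0 -0.011; 0.18 2.05 0 0 0 -0.011; 0.16 2.0 0 0 0 -0.011; 0.14 2.0 0 0 0 -0.011"

```text
clock: 15.97
ee_pos: [0.6052, 0.3039, 0.2217]
eef_rot: [0.068, 0.998, -0.001, -0.001]
contact_force: [0.0, -1.1, -2.0]
gripper_width: 0.0479
gripper_force: 52.4
```

Call:
move_arm --rows "0 0 0 0 0 0; 0 0 0 0 0 0; 0 0 0 0 0 0"

```text
clock: 16.22
ee_pos: [0.6055, 0.3027, 0.2224]
eef_rot: [0.069, 0.998, -0.001, -0.0]
contact_force: [-0.3, -0.4, -2.8]
gripper_width: 0.048
gripper_force: 52.5
```

Run:
```python
from h import *
s=state(); R=Ro.from_quat(s["eef_rot"]); p=s["ee_pos"]
T=Rt(-.148,0); print("to seat:",R.inv().apply(np.r_[.6106,.3041,.225]-p)*100,(R.inv()*T).as_rotvec())
for n in("top","side"):
    im,d=robot.capture(n); cv2.imwrite(f"pics/g_{n}.png",im); Q=cloud(n,d); hsv=cv2.cvtColor(im,cv2.COLOR_BGR2HSV)
    L=(Q-p)@R.as_matrix()   # tool frame: x towards handle, z down
    w=(abs(L[...,0])<.14)&(abs(L[...,1])<.04)&(abs(L[...,2]+.017)<.045)&(hsv[...,1]>70)&(hsv[...,2]>60)
    q=L[w]; print(n,len(q))
    for lo in np.arange(-.07,.14,.015):
        k=(q[:,0]>=lo)&(q[:,0]<lo+.015)
        if k.sum()>4: print(round(lo+.0075,4),k.sum(),"ztop",np.percentile(q[k,2],8).round(4),"y",np.percentile(q[k,1],[4,96]).round(4))
    print("x ends",np.percentile(q[:,0],[1,99]))
S=cv2.imread("pics/g_side.png"); t=cv2.imread("pics/g_top.png")
cv2.imwrite("pics/g.png",np.hstack([cv2.resize(S[200:384,120:320],(600,552)),cv2.resize(t[120:304,100:166],(198,552))]))
```

```text
16.2167 [ 4.640e-01  4.670e-01  1.560e-01  1.261e+00 -1.000e-03  6.020e-01] [0.6055 0.3027 0.2224] F [-0.3 -0.4 -2.8] w 0.048 52.5 phi 0.4635 tilt [0.0018 0.0011 0.6009]
to seat: [-0.48503381  0.21181629 -0.25860343] [-0.0020538  -0.00053896  0.01064423]
top 897
-0.0625 5 ztop -0.0422 y [-0.0157  0.0116]
-0.0475 121 ztop -0.0412 y [-0.0234  0.0132]
-0.0325 94 ztop -0.0408 y [-0.0233  0.0022]
-0.0175 12 ztop -0.0426 y [-0.028  -0.0118]
0.0125 68 ztop -0.0415 y [-0.0231  0.0103]
0.0275 132 ztop -0.0415 y [-0.0233  0.0156]
0.0425 132 ztop -0.0414 y [-0.0226  0.0157]
0.0575 97 ztop -0.0389 y [-0.0223  0.015 ]
0.0725 72 ztop -0.031 y [-0.0124  0.0093]
0.0875 73 ztop -0.0306 y [-0.0126  0.0099]
0.1025 74 ztop -0.0304 y [-0.0127  0.0085]
0.1175 17 ztop -0.0281 y [-0.0116  0.0079]
x ends [-0.05427561  0.11136203]
side 1875
-0.0625 21 ztop -0.0394 y [-0.0034  0.0234]
-0.0475 192 ztop -0.0398 y [0.0029 0.0241]
-0.0325 117 ztop -0.0307 y [0.0167 0.0243]
-0.0175 64 ztop -0.0277 y [-0.0006  0.0249]
-0.0025 30 ztop -0.0407 y [-0.009  0.038]
0.0125 215 ztop -0.0407 y [-0.0042  0.0252]
0.0275 241 ztop -0.0405 y [-0.0047  0.0241]
0.0425 249 ztop -0.0402 y [-0.0037  0.0241]
0.0575 253 ztop -0.0373 y [-0.0154  0.0225]
0.0725 143 ztop -0.0296 y [-0.0028  0.0136]
0.0875 140 ztop -0.0294 y [-0.0037  0.0133]
0.1025 146 ztop -0.0295 y [-0.0042  0.0138]
0.1175 64 ztop -0.0279 y [-0.0087  0.0131]
x ends [-0.05529603  0.11292048]
```

View pics/g.png

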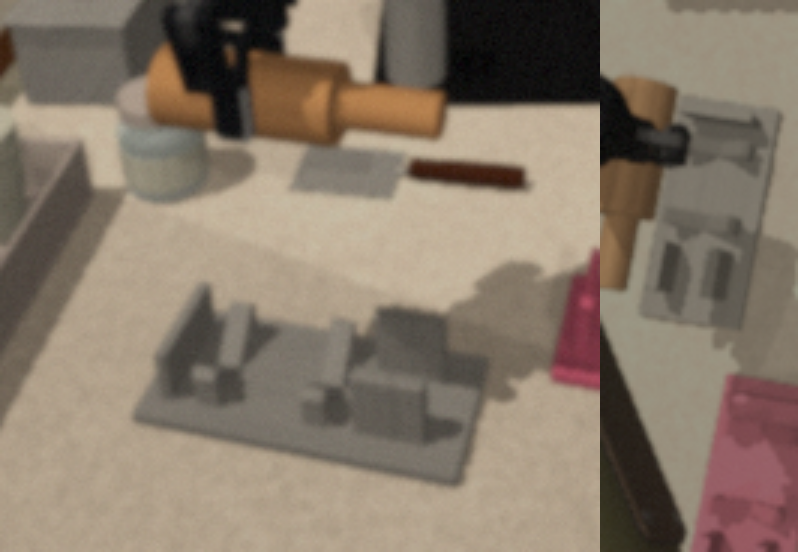

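The roller sits level and square in the grip (body middle within 1 mm of the TCP, axis 16.5 mm above it). The cradle is clear below. Aligning and lowering to just above the saddles.

Call:
move_arm --rows "-0.24 0.1 2 -0.002 0 0.01; -0.24 0.1 2.5 0 0 0; 0 0 2.5 0 0 0; 0 0 2.5 0 0 0; 0 0 2.5 0 0 0; 0 0 2 0 0 0; 0 0 1.2 0 0 0; 0 0 0 0 0 0"

```text
clock: 16.98
ee_pos: [0.6095, 0.303, 0.0687]
eef_rot: [0.074, 0.997, -0.001, -0.002]
contact_force: [-0.9, -1.3, -3.1]
gripper_width: 0.0484
gripper_force: 52.4
```

Call:
move_arm --rows "0 0 0 0 0 0; 0 0 0 0 0 0"

```text
clock: 17.15
ee_pos: [0.6126, 0.3051, 0.0736]
eef_rot: [0.074, 0.997, 0.001, 0.002]
contact_force: [0.1, -0.1, -1.4]
gripper_width: 0.0484
gripper_force: 52.4
```

Run:
```python
from h import *
s=state(); R=Ro.from_quat(s["eef_rot"]); p=s["ee_pos"]
T=Rt(-.148,0); print("to seat:",R.inv().apply(np.r_[.6106,.3041,.0307]-p)*100,(R.inv()*T).as_rotvec())
im,d=robot.capture("side"); t,_=robot.capture("top")
cv2.imwrite("pics/i.png",np.hstack([cv2.resize(im[240:370,150:300],(520,450),interpolation=cv2.INTER_CUBIC),cv2.resize(t[140:240,105:165],(270,450),interpolation=cv2.INTER_CUBIC)]))
Q=cloud("side",d); c=np.array([.5859,.3078]); a=-.148; C,S=np.cos(a),np.sin(a); L=Q[...,:2]-c
X=L[...,0]*C+L[...,1]*S; Y=-L[...,0]*S+L[...,1]*C; Z=Q[...,2]; hsv=cv2.cvtColor(im,cv2.COLOR_BGR2HSV); wood=(hsv[...,1]>70)&(hsv[...,2]>60)
w=(abs(X)<.15)&(abs(Y)<.05)&(Z>.03)&(Z<.13)&wood; print("roller in cradle: x",np.percentile(X[w],[1,99]),"y max",np.percentile(Y[w],98))
k=w&(X<-.045); print("handle ymax, zmax",np.percentile(Y[k],97),np.percentile(Z[k],97)); k=w&(X>.06);print("body ymax z",np.percentile(Y[k],97),np.percentile(Z[k],97))
g=(abs(X+.06)<.03)&(abs(Y)<.05)&~wood&(Z>.055)&(Z<.062); print("walls",[Y[g&(q*Y>0)].mean() for q in(-1,1) if (g&(q*Y>0)).any()],X[g].min(),X[g].max())
```

```text
17.15 [ 0.462  0.559 -0.046  0.961  0.001  0.609] [0.6126 0.3051 0.0736] F [ 0.1 -0.1 -1.4] w 0.0484 52.4 phi 0.462 tilt [-0.002  -0.0042  0.6098]
to seat: [ 0.20095355 -0.13768753  4.28497226] [0.00314993 0.00329426 0.00020508]
roller in cradle: x [-0.08625041  0.08223944] y max 0.02596285643540963
handle ymax, zmax 0.015112366772870046 0.1032470446040877
body ymax z 0.02595192794307942 0.11338364139735826
walls [np.float64(-0.02550446107360091), np.float64(0.02651260069615205)] -0.08482544582289825 -0.03745379766009992
```

View pics/i.png

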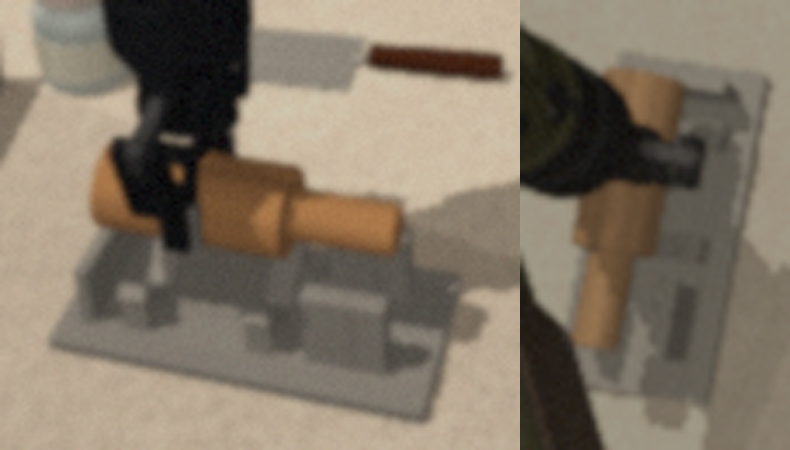

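Side crop shows the roller above the saddles, handle over the slot at (350,225); offsets of 2 mm and 1 mm remain. Correcting and lowering slowly.

Call:
move_arm --rows "0.1 -0.07 0.4 0.002 0.002 0; 0.1 -0.05 0.6 0 0 0; 0 0 0.6 0 0 0; 0 0 0.5 0 0 0; 0 0 0.5 0 0 0; 0 0 0.4 0 0 0; 0 0 0.3 0 0 0; 0 0 0.2 0 0 0"

```text
clock: 17.92
ee_pos: [0.6091, 0.3038, 0.0362]
eef_rot: [0.074, 0.997, -0.0, -0.001]
contact_force: [-0.5, -0.2, -2.0]
gripper_width: 0.0484
gripper_force: 52.5
```

Call:
move_arm --rows "0 0 0 0 0 0; 0 0 0.15 0 0 0; 0 0 0.15 0 0 0; 0 0 0.1 0 0 0; 0 0 0 0 0 0; 0 0 0 0 0 0"

```text
clock: 18.42
ee_pos: [0.6094, 0.304, 0.0329]
eef_rot: [0.074, 0.997, -0.0, -0.0]
contact_force: [0.1, 0.9, -1.8]
gripper_width: 0.0481
gripper_force: 52.5
```

```bash
cat >> h.py <<'E'
def seat():
    c=np.array([.5859,.3078]); a=-.148; C,S=np.cos(a),np.sin(a)
    for n in("side","top"):
        im,d=robot.capture(n); cv2.imwrite(f"pics/last_{n}.png",im); Q=cloud(n,d); L=Q[...,:2]-c
        X=L[...,0]*C+L[...,1]*S; Y=-L[...,0]*S+L[...,1]*C; Z=Q[...,2]; hsv=cv2.cvtColor(im,cv2.COLOR_BGR2HSV); wood=(hsv[...,1]>70)&(hsv[...,2]>60)
        w=(abs(X)<.15)&(abs(Y)<.05)&(Z>.02)&(Z<.13)&wood; print(n,"x",np.percentile(X[w],[1,99]).round(4),end=" ")
        for nm,k in(("handle",w&(X<-.045)),("body-",w&(X>-.025)&(X<.005)),("body+",w&(X>.045))): print(nm,"y",np.percentile(Y[k],[3,97]).round(4),"ztop",np.percentile(Z[k],96).round(4),end=" ")
        print()
E
python3 - <<'E'
from h import *
s=state(); R=Ro.from_quat(s["eef_rot"]); p=s["ee_pos"]
print("to seat:",R.inv().apply(np.r_[.6106,.3041,.0307]-p)*100); seat()
E
```

```text
18.4167 [ 0.463  0.593 -0.09   0.888  0.     0.61 ] [0.6094 0.304  0.0329] F [ 0.1  0.9 -1.8] w 0.0481 52.5 phi 0.4627 tilt [-1.000e-04  6.000e-04  6.101e-01]
to seat: [-0.11965497  0.03108063  0.22433645]
side x [-0.0892  0.0797] handle y [-0.0214  0.0202] ztop 0.0633 body- y [-0.0108  0.0247] ztop 0.0737 body+ y [-0.0105  0.0247] ztop 0.0728 
top x [-0.0876  0.0793] handle y [-0.0126  0.0126] ztop 0.0654 body- y [-0.0234  0.0185] ztop 0.0757 body+ y [-0.024   0.0127] ztop 0.075
```

Call:
move_arm --rows "0 0 0.1 0 0 0; 0 0 0.05 0 0 0; 0 0 0 0 0 0; 0 0 0 0 0 0"

```text
clock: 18.85
ee_pos: [0.6097, 0.3039, 0.0322]
eef_rot: [0.074, 0.997, -0.0, 0.0]
contact_force: [-2.5, -2.9, 4.9]
gripper_width: 0.0485
gripper_force: 53.3
```

Call:
move_arm --rows "0 0 0.1 0 0 0; 0 0 0 0 0 0; 0 0 0 0 0 0; 0 0 0 0 0 0"

```text
clock: 19.18
ee_pos: [0.6098, 0.3037, 0.0319]
eef_rot: [0.074, 0.997, -0.0, 0.0]
contact_force: [-2.8, -4.4, 11.3]
gripper_width: 0.0484
gripper_force: 53.9
```

Run:
```python
from h import *
s=state(); R=Ro.from_quat(s["eef_rot"]); p=s["ee_pos"]
print("to seat:",R.inv().apply(np.r_[.6106,.3041,.0307]-p)*100); seat()
```

```text
19.1833 [ 0.462  0.593 -0.092  0.885 -0.     0.61 ] [0.6098 0.3037 0.0319] F [-2.8 -4.4 11.3] w 0.0484 53.9 phi 0.4621 tilt [ 3.000e-04 -6.000e-04  6.098e-01]
to seat: [-0.07379517  0.05349239  0.12481442]
side x [-0.0888  0.0797] handle y [-0.0221  0.0201] ztop 0.0619 body- y [-0.0121  0.0241] ztop 0.073 body+ y [-0.0108  0.0243] ztop 0.0719 
top x [-0.0868  0.0793] handle y [-0.0129  0.0133] ztop 0.064 body- y [-0.0237  0.0177] ztop 0.0747 body+ y [-0.0242  0.0116] ztop 0.075
```

Contact felt (11 N up, 4 N sideways towards -y): easing 0.6 mm to -y to centre it in the V.

Call:
move_arm --rows "0 -0.06 0 0 0 0; 0 0 0 0 0 0; 0 0 0 0 0 0; 0 0 0 0 0 0"

```text
clock: 19.62
ee_pos: [0.6098, 0.3034, 0.0317]
eef_rot: [0.074, 0.997, 0.0, 0.0]
contact_force: [-3.0, -2.1, 8.6]
gripper_width: 0.0483
gripper_force: 53.7
```

Call:
move_arm --rows "0 -0.04 0 0 0 0; 0 0 0 0 0 0; 0 0 0 0 0 0; 0 0 0 0 0 0"

```text
clock: 19.95
ee_pos: [0.6098, 0.3034, 0.0317]
eef_rot: [0.074, 0.997, 0.0, 0.0]
contact_force: [-2.6, -1.7, 8.4]
gripper_width: 0.0484
gripper_force: 53.6
```

Run:
```python
from h import *
state(); seat()
```

```text
19.95 [ 0.461  0.593 -0.093  0.884  0.     0.609] [0.6098 0.3034 0.0317] F [-2.6 -1.7  8.4] w 0.0484 53.6 phi 0.4617 tilt [-0.0008 -0.001   0.609 ]
side x [-0.0887  0.0797] handle y [-0.0215  0.0201] ztop 0.0617 body- y [-0.0117  0.0239] ztop 0.0726 body+ y [-0.0091  0.0237] ztop 0.0721 
top x [-0.0868  0.0798] handle y [-0.0133  0.0115] ztop 0.0636 body- y [-0.0243  0.0166] ztop 0.0753 body+ y [-0.0242  0.011 ] ztop 0.0738
```

Call:
move_arm --rows "0 -0.03 0 0 0 0; 0 0 0 0 0 0; 0 0 0 0 0 0; 0 0 0 0 0 0; 0 0 0 0 0 0"

```text
clock: 20.47
ee_pos: [0.6099, 0.3033, 0.0317]
eef_rot: [0.074, 0.997, 0.001, 0.0]
contact_force: [-2.7, -0.9, 7.1]
gripper_width: 0.0481
gripper_force: 53.5
```

Call:
move_arm --rows "0 0 0 0 0 0; 0 0 0 0 0 0; 0 0 0 0 0 0; 0 0 0 0 0 0; 0 0 0 0 0 0; 0 0 0 0 0 0; 0 0 0 0 0 0; 0 0 0 0 0 0" --hand -1

```text
clock: 21.13
ee_pos: [0.6091, 0.3027, 0.0303]
eef_rot: [0.074, 0.997, -0.0, -0.0]
contact_force: [0.5, -1.2, 0.1]
gripper_width: 0.0849
gripper_force: 0.0
```

Run:
```python
from h import *
state(); seat()
```

```text
21.1333 [ 0.461  0.594 -0.095  0.883  0.     0.608] [0.6091 0.3027 0.0303] F [ 0.5 -1.2  0.1] w 0.0849 0.0 phi 0.4611 tilt [-0.      0.0007  0.6085]
side x [-0.0886  0.08  ] handle y [-0.021  0.02 ] ztop 0.0617 body- y [-0.012   0.0239] ztop 0.0728 body+ y [-0.0098  0.0236] ztop 0.0717 
top x [-0.0868  0.0797] handle y [-0.0136  0.0119] ztop 0.064 body- y [-0.024   0.0188] ztop 0.0747 body+ y [-0.0243  0.0127] ztop 0.0742
```

Released and the roller did not move. Retreating straight up and checking.

Call:
move_arm --rows "0 0 -0.5 0 0 0; 0 0 -1 0 0 0; 0 0 -2 0 0 0; 0 0 -2.5 0 0 0; 0 0 -2.5 0 0 0; 0 0 -2.5 0 0 0; 0 0 -2.5 0 0 0; 0 0 -2 0 0 0"

```text
clock: 21.9
ee_pos: [0.6099, 0.303, 0.189]
eef_rot: [0.074, 0.997, 0.001, 0.001]
contact_force: [0.5, 0.5, -0.1]
gripper_width: 0.0858
gripper_force: 0.0
```

Call:
move_arm --rows "0 0 -1 0 0 0; 0 0 0 0 0 0; 0 0 0 0 0 0; 0 0 0 0 0 0"

```text
clock: 22.23
ee_pos: [0.6085, 0.3024, 0.1939]
eef_rot: [0.074, 0.997, -0.001, -0.001]
contact_force: [1.2, 0.4, 0.8]
gripper_width: 0.0855
gripper_force: 0.0
```

Run:
```python
from h import *
state(); seat()
S=cv2.imread("pics/last_side.png"); cv2.imwrite("pics/z.png",cv2.resize(S[110:370,120:360],(720,600)[0:1]+(600,)))
```

```text
22.2333 [0.461 0.483 0.115 1.206 0.    0.608] [0.6085 0.3024 0.1939] F [1.2 0.4 0.8] w 0.0855 0.0 phi 0.4611 tilt [5.000e-04 2.700e-03 6.085e-01]
side x [-0.0886  0.0794] handle y [-0.009   0.0195] ztop 0.0619 body- y [-0.0125  0.0241] ztop 0.0726 body+ y [-0.0126  0.0237] ztop 0.0729 
top x [-0.0864  0.0792] handle y [-0.013   0.0115] ztop 0.0641 body- y [-0.0238  0.0178] ztop 0.075 body+ y [-0.025   0.0132] ztop 0.0739
```

View pics/z.png

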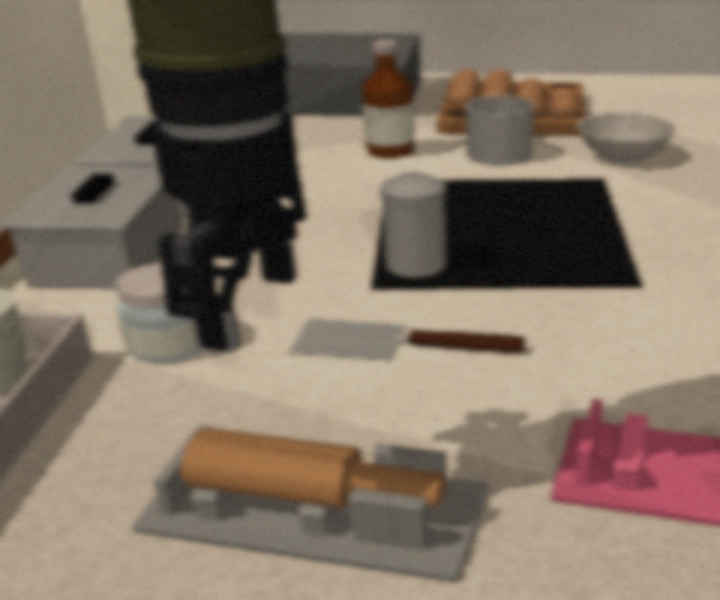

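The roller lies level in both saddles, (270,465), with its handle in the slot, (400,485). The bystanders are in place and the gripper is clear, so I'm handing in.

```bash
python3 -c "
from plant import robot
print(robot.hand_in())"
```

```text
the job is handed in; nothing more can be done
None
```

The roller was laid on its side on the mat, let go, picked up again by its body and seated in the steel cradle with its handle in the slot. The last picture shows it level there with the gripper clear and the bystanders in place; I handed the job in at about 22 s but got no verdict back.

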